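# Offer up the screen panel

## Robot

A 7-joint arm with a two-finger parallel gripper is mounted at the origin on the work surface. World frame = base frame: x ahead of the robot, y to its left, z up, the work surface at z = 0. Lengths are in m, angles in rad, forces in N, time in s.
With the tool pointing down it reaches from about 0.4 to 0.85 m from the base axis. Payload 4.5 kg.
Tool frame: the origin (TCP) lies on the centre line of the jaws, within the pads' length; the fingertips stand 11 mm ahead of it and the grasp point (between the pads) lies 8 mm behind it; z points along the fingers, x is the direction in which the jaws open and shut, and the axes are right-handed (so a half turn about z gives the same grasp; the last joint's range is limited). The gripper opens to 88 mm and grips with 3 to 60 N. Pads are 18 mm wide; open, the fingers measure 123 mm over their backs; the gripper's body (75 mm by 187 mm) begins 45 mm behind the grasp point.
Start: joints at [-1.154, 0.689, -0.195, 1.565, 0.157, 0.902, -0.215], TCP at [0.233, 0.58, 0.25] pointing down, gripper open.
Joint ranges: [-3.01, 3.01], [-0.46, 2.08], [-1.47, 1.51], [0.13, 2.56], [-1, 4.14], [0.04, 2.09], [-2.66, 2.66]. Speed limits (rad/s): [2.57, 2.57, 3.14, 3.14, 3.14, 3.14, 3.14].

## Interface

Orientations are given as a unit quaternion [x, y, z, w].
In Python, from plant import r, vision, order, nets gives the robot as it stands.
- The arm moves only by the tool send_rows, never from a script. Its argument "series" is a list of rows, each an object with "delta_pos": the shift along the tool's x, y, z in cm, a list of three; "turn": the turn about the tool's z in degrees; "jaw": the closure, from 0 (fully open) to 1 (shut). In form: [{"delta_pos": [x, y, z], "turn": turn, "jaw": jaw}, ...]. A call has 1 to 8 rows; each row is the pose to reach, as a shift and turn from the pose commanded when the call began, along the tool's axes at that moment; what a row does not reach only later rows make up. A row lasts 1/12 s, in which the tool goes at most 41.7 mm and 7.16 degrees, less where a joint would pass 70% of its speed; a pose out of reach is approached as far as the arm can. A call with a gripper value outside its range is refused whole. The fingers move at their own pace and stop on an object; "force" is the grip in N (left out, the last holds). Time passes only in rows, so rows that repeat a pose let the fingers close. It gives the time, the measured TCP pose, the force and the opening at its end, in the units of the state.
- r.get_state(): the state, without advancing time (a new reading comes with each control period).
- vision.snapshot(name): name is "side" or "top" or "wrist"; returns the picture (400x640x3 uint8, blue, green, red); there is no depth.
- vision.camera_params(name): a dict with "intrinsics" (3x3 intrinsics, pixels), "extrinsics" (4x4, takes a point from world to camera coordinates). Camera axes: x right, y down, z forward; pixel columns grow to the right and rows downward; lengths in m; the calibration is good to about 2 mm. The wrist camera is an equidistant fisheye: a pixel r from the principal point sees the ray r / f radians off the axis. A picture is of the moment at which its call begins: read the wrist's pose just before it. camera_params takes no time and is no camera call; for the wrist camera it gives the pose at the moment of the call.
- order.finish_job(): hands the job in, once; it reports no verdict.
Trained networks look in the newest picture that a camera, given by its name, has taken for a name from the list of things; names that differ only in an ending like _2 or _b are one class to them, and where a whole thing is asked for, a point or a joint stands for the part that bears it (a point fixed in the world has none). Each returns a list of dicts, best first, with "score" (0 to 1); they miss things now and then, are a little off and sometimes report something else, mostly with a low value. They report only what shows in the picture. A call takes as long as a camera call. They do not tell look-alikes from the thing itself.
- nets.boxes_of(camera, label): "location" ([row, column] as shares, 0 to 1, of the picture: columns of its width, rows of its height, amid what is visible of it).
- nets.trace(camera, label): "region" (400x640 bool, what is visible of it) and "location" ([row, column] as shares, 0 to 1, of the picture: columns of its width, rows of its height, amid what is visible of it).
The state is a dict: "clock": time; "q": joint angles; "qd": joint speeds; "joint_torque": joint torques, N m; "tool_pos": TCP position; "eef_rot": TCP orientation; "contact_force": force on the tool from outside, world axes, zero at the start; "moment": the same for the moment, N m; "opening": opening from 0.0 (shut) to 1.0 (fully open).
Only numpy, scipy, OpenCV 4.12 (cv2) and the standard library are available. Lean on these libraries where they do the work, as an engineer would, in place of code of your own. Each camera call takes 0.05 s, during which the arm holds its last target.

## Task

The console's screen panel is about to be screwed down by a fitter, so first make up the steel dish to exactly four hand screws (it has two; take the rest from the rack and leave the others in it). Then take the panel by the middle of the bar of its suction lifter, tilt it to the slope of the deck and seat it flat on the face inside the recess, and finish still gripping the bar, holding the panel flush and pressed down with roughly a kilogram's push. Do not bear on the deck so hard that it swings, and leave the other things on the bench alone.

Things in the scene. Friction and masses are not known exactly. Their poses are not given: they have to be found in the camera images.
- deck (a joint): tilt of the console's sloping screen deck above level, rad (0 = level, starts anywhere from 0.22 to 0.52). The deck turns on a stiff friction hinge along its low front edge and stays where it stands; a push of up to about 40 N square on the seat does not move it.
- console: black console with white trim, fixed to the bench, 370 mm deep (x), 320 mm wide (y); origin under its middle, x from its low front to its back. Rear housing 131 mm high, reaching 190 mm behind the origin. Deck hinge line 130 mm in front of the origin, 85 mm above the bench.
- seat (a point): centre of the flat grey seat face in the deck's recess, on its surface, 125 mm up the slope from the hinge. x runs up the slope, y along the hinge, z out of the face. Deck 250 (x) by 290 mm (y). A white bevelled rim 7 mm high rings the recess; inside it the flat face is 160 mm (x) by 210 mm (y), 5 mm more than the panel on every side.
- panel_back (a point): centre of the flat underside (back) of the screen panel: white frame 150 (x) by 200 (y) by 10 mm thick with dark glass, z out of the glass, 0.36 to 0.56 kg. Starts flat, glass up, on a 4 mm dark mat left or right of the console. Half a turn about z is equally right. A two-cup suction lifter is stuck to its glass and is part of it.
- lifter_grip (a point): middle of the lifter's grey grip bar over the panel's centre, 51 mm above the panel's back (41 above the glass); axes as the panel's. Bar along the panel's y, 140 long, 22 wide (x), 22 mm tall, 30 mm free below it. Black cups 58 mm across stand 52 mm either side of the middle, so the bar's middle 40 mm is open underneath.
- dish_floor (a point): centre of the inner floor of a round steel dish on the other mat: floor 8 mm above the bench, inner radius about 50 mm at the floor, 57 mm at the rim, rim 24 mm above the mat (20 mm above this point); fixed.
- head1 (a point): centre of the head of a hand screw: black round head 20 mm across, 14 mm tall, with a steel stud 6 mm thick, 16 mm long, along its -z; 18 g. Starts head up in the white rack (170 x 36 mm, 24 mm tall, its top 28 mm above the bench, fixed), stud in a loose 10 mm hole 24 mm deep, head resting on the rack's top, screws 44 mm apart along the rack's length; this one's x axis points across the rack.
- head2 (a point): centre of the head of a hand screw: black round head 20 mm across, 14 mm tall, with a steel stud 6 mm thick, 16 mm long, along its -z; 18 g. Starts head up in the white rack (170 x 36 mm, 24 mm tall, its top 28 mm above the bench, fixed), stud in a loose 10 mm hole 24 mm deep, head resting on the rack's top, screws 44 mm apart along the rack's length; this one's x axis points across the rack.
- head3 (a point): centre of the head of a hand screw: black round head 20 mm across, 14 mm tall, with a steel stud 6 mm thick, 16 mm long, along its -z; 18 g. Starts head up in the white rack (170 x 36 mm, 24 mm tall, its top 28 mm above the bench, fixed), stud in a loose 10 mm hole 24 mm deep, head resting on the rack's top, screws 44 mm apart along the rack's length; this one's x axis points across the rack.
- head4 (a point): centre of the head of a hand screw: black round head 20 mm across, 14 mm tall, with a steel stud 6 mm thick, 16 mm long, along its -z; 18 g. Starts head up in the white rack (170 x 36 mm, 24 mm tall, its top 28 mm above the bench, fixed), stud in a loose 10 mm hole 24 mm deep, head resting on the rack's top, screws 44 mm apart along the rack's length; this one's x axis points across the rack.
- head5 (a point): centre of the head of a hand screw: black round head 20 mm across, 14 mm tall, with a steel stud 6 mm thick, 16 mm long, along its -z; 18 g. Starts in the dish already, standing on its head, 28 mm from the middle.
- head6 (a point): centre of the head of a hand screw: black round head 20 mm across, 14 mm tall, with a steel stud 6 mm thick, 16 mm long, along its -z; 18 g. Starts in the dish already, standing on its head, 28 mm from the middle.
- driver: Bystander: a screwdriver, 170 mm, lying beside the console; leave it alone.
- tape: Bystander: a roll of brown tape, 90 mm across, 24 mm tall; leave it alone.
- cleaner: Bystander: a white cleaner bottle, 56 mm across, 130 mm tall; leave it alone.
Mind the look-alikes: they are no part of the job. Of the things shaped like the part that bears dish_floor, the bare steel one is meant.

How it is judged:
By the outcome, as a careful person would: the job done as asked, in the order asked, and still so for the second after the job is handed in, while the arm keeps its last pose, push and grip.
It also fails if it takes over 72 s, if anything falls off the work surface, if the arm or the gripper's body presses on something with over 40 N, if the wrist force passes 120 N, or if a joint passes its speed limit or range.

## Working session

There is one attempt and no reset: what is moved stays moved. The work goes in short steps, Python scripts to look and compute and a tool call to move; the robot and the scene stay as the last step left them, time stands still between calls to the robot, and variables do not carry over. Pictures are saved under pics/ and viewed, and the job is handed in when it is done.

Besides the shell and the picture viewer there is one more tool, called after "Call:" as name(argument=value, ...), one argument or row to a line, values as JSON. send_rows: Moves the arm, as the interface text tells. Its arguments: {"type":"object","properties":{"series":{"type":"array"},"force":{"type":"number"}},"required":["series"]}

```bash
mkdir -p pics; ls
python3 - <<'E'
from plant import r, vision, order, nets
import cv2,numpy as np
np.set_printoptions(precision=4,suppress=True)
s=r.get_state(); print(s)
for n in ("side","top","wrist"):
    im=vision.snapshot(n); cv2.imwrite(f"pics/{n}0.png",im)
    p=vision.camera_params(n); print(n,np.array(p["intrinsics"]),np.array(p["extrinsics"]))
E
```

```text
pics
{'clock': 0.0, 'q': array([-1.1542,  0.69  , -0.1945,  1.5664,  0.1573,  0.9025, -0.2151]), 'qd': array([-0.001 ,  0.0003, -0.0005,  0.0001, -0.0002,  0.0019,  0.0021]), 'joint_torque': array([ -0.0005, -52.7578,  -1.2673, -15.3432,  -0.0526,   0.0064,
         0.0002]), 'tool_pos': array([0.2333, 0.5792, 0.2489]), 'eef_rot': array([ 0.8287,  0.5597, -0.0007,  0.0006]), 'contact_force': array([-1.0865, -0.714 , -0.2069]), 'moment': array([-0.0126,  0.0734, -0.0428]), 'opening': 1.00168095630046}
side [[381.2984   0.     319.2731]
 [  0.     381.2984 201.7721]
 [  0.       0.       1.    ]] [[ 0.9969 -0.0781  0.0086 -0.4557]
 [-0.0521 -0.7388 -0.6719  0.0883]
 [ 0.0588  0.6694 -0.7406  1.1467]
 [ 0.      0.      0.      1.    ]]
top [[458.0329   0.     322.5103]
 [  0.     458.0329 204.3715]
 [  0.       0.       1.    ]] [[ 0.0159 -0.9999  0.     -0.0244]
 [-0.9978 -0.0159 -0.0651  0.4755]
 [ 0.0651  0.001  -0.9979  1.3505]
 [ 0.      0.      0.      1.    ]]
wrist [[309.7069   0.     319.425 ]
 [  0.     309.7069 204.8829]
 [  0.       0.       1.    ]] [[ 0.3736  0.9276 -0.0014 -0.6246]
 [ 0.8863 -0.3565  0.2955 -0.0408]
 [ 0.2736 -0.1117 -0.9553  0.39  ]
 [ 0.      0.      0.      1.    ]]
```

View pics/top0.png

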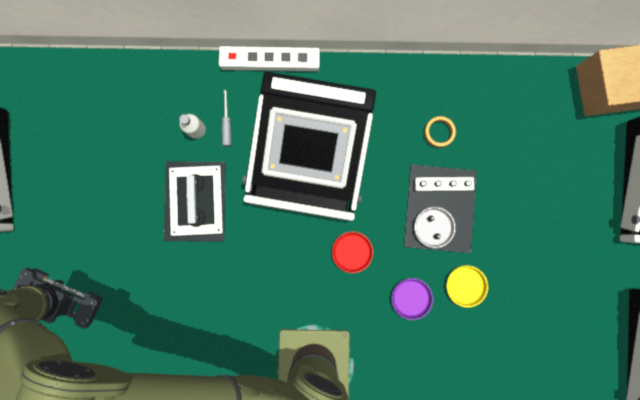

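View pics/side0.png

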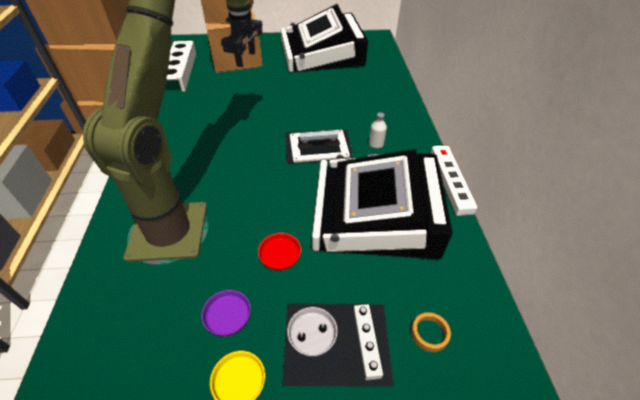

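View pics/wrist0.png

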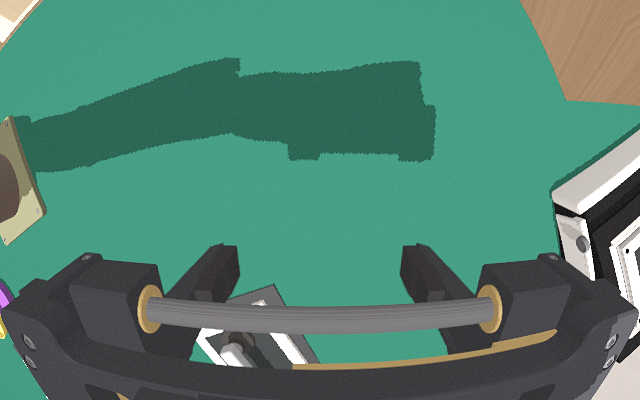

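```bash
cat > h.py <<'E'
from plant import r, vision, order, nets
import cv2,numpy as np
np.set_printoptions(precision=4,suppress=True)
def cam(n):
    p=vision.camera_params(n); return np.array(p["intrinsics"]),np.array(p["extrinsics"])
def ray(n,uv,c=None):
    K,E=c or cam(n); R,t=E[:3,:3],E[:3,3]
    x=(uv[0]-K[0,2])/K[0,0]; y=(uv[1]-K[1,2])/K[1,1]
    if n=="wrist":
        th=np.hypot(x,y); d=np.array([x/th*np.sin(th),y/th*np.sin(th),np.cos(th)])
    else: d=np.array([x,y,1.]); d/=np.linalg.norm(d)
    return -R.T@t, R.T@d
def proj(n,P,c=None):
    K,E=c or cam(n); p=E[:3,:3]@np.asarray(P,float)+E[:3,3]
    if n=="wrist":
        rr=np.hypot(p[0],p[1]); th=np.arctan2(rr,p[2]); x,y=p[:2]/rr*th
    else: x,y=p[:2]/p[2]
    return np.array([K[0,0]*x+K[0,2],K[1,1]*y+K[1,2]])
def tri(rays):
    A=np.zeros((3,3)); b=np.zeros(3)
    for o,d in rays:
        M=np.eye(3)-np.outer(d,d); A+=M; b+=M@o
    X=np.linalg.solve(A,b)
    return X, max(np.linalg.norm(np.cross(X-o,d)) for o,d in rays)
def atz(n,uv,z,c=None):
    o,d=ray(n,uv,c); return o+d*(z-o[2])/d[2]
def px(loc): return np.array([loc[1]*640,loc[0]*400])
E
python3 - <<'E'
from h import *
for n in ("top","side"):
    im=vision.snapshot(n)
    for l in ["head1","dish_floor","lifter_grip","panel_back","seat"]:
        for d in nets.boxes_of(n,l)[:8]: print(n,l,round(d["score"],2),px(d["location"]).round(1))
im=cv2.imread("pics/top0.png")
cv2.imwrite("pics/c1.png",cv2.resize(im[60:250,150:390],None,fx=3.3,fy=3.1,interpolation=cv2.INTER_CUBIC))
cv2.imwrite("pics/c2.png",cv2.resize(im[100:310,380:500],None,fx=2.8,fy=2.8,interpolation=cv2.INTER_CUBIC))
im=cv2.imread("pics/side0.png")
cv2.imwrite("pics/c3.png",cv2.resize(im[110:260,270:480],None,fx=3.5,fy=3.5,interpolation=cv2.INTER_CUBIC))
print(r.get_state()["clock"])
E
```

```text
top head1 0.63 [224.2 133.1]
top head1 0.51 [439.1 183. ]
top head1 0.45 [437.3 236.5]
top head1 0.44 [467.7 185.2]
top head1 0.42 [451.1 183.4]
top dish_floor 0.87 [463.6 286.8]
top dish_floor 0.87 [351.2 253.8]
top dish_floor 0.79 [433.4 226.4]
top dish_floor 0.67 [413.7 299.4]
top lifter_grip 0.8 [197.6 196.3]
top panel_back 0.72 [451.8 185.6]
top panel_back 0.55 [195.8 202.3]
top seat 0.85 [308.4 144.8]
top seat 0.32 [448.1 128.6]
side head1 0.65 [368.2 325. ]
side head1 0.51 [300.5 338.9]
side head1 0.49 [363.  311.6]
side head1 0.43 [372.4 343.3]
side head1 0.42 [320.5 327.1]
side dish_floor 0.84 [240.2 376.7]
side dish_floor 0.79 [307.6 329. ]
side dish_floor 0.68 [226.8 313.5]
side dish_floor 0.66 [281.5 250.8]
side lifter_grip 0.97 [319.6 143.9]
side panel_back 0.86 [322.6 146.1]
side panel_back 0.61 [320.2 327.6]
side seat 0.56 [320.4 145.5]
side seat 0.23 [372.2 365.9]
0.75
```

View pics/c1.png

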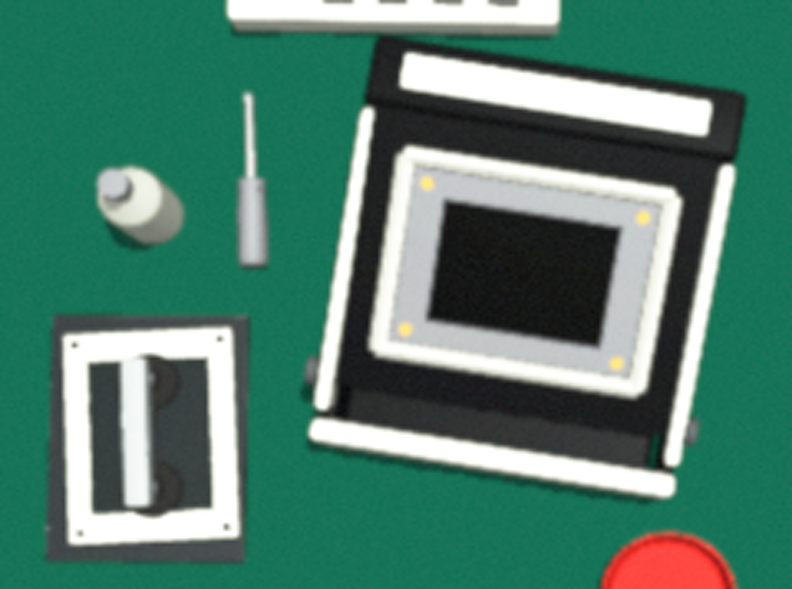

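View pics/c2.png

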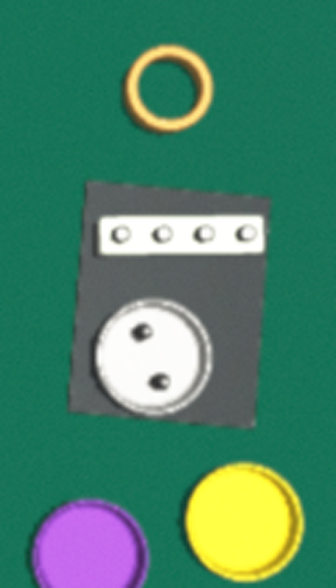

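View pics/c3.png

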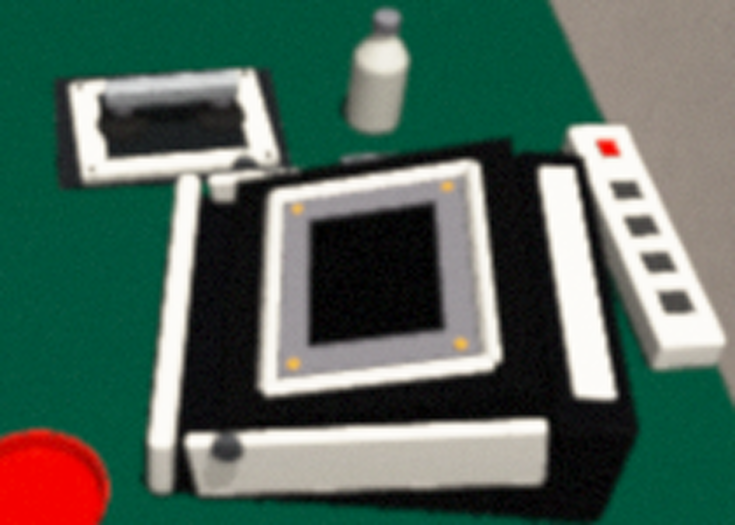

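```bash
cat > dots.py <<'E'
from h import *
def dots(n,im,guess,R=4):
    out=[]
    b,g,rd=[im[...,i].astype(float) for i in range(3)]
    w=np.clip(np.minimum(rd,g)-b-20,0,None)
    for u,v in guess:
        for _ in range(3):
            yy,xx=np.mgrid[int(round(v))-R:int(round(v))+R+1,int(round(u))-R:int(round(u))+R+1]
            ww=w[yy,xx]; u,v=(ww*xx).sum()/ww.sum(),(ww*yy).sum()/ww.sum()
        out.append((u,v))
    return np.array(out)
def fit(P):
    A,B,C,D=P
    c=P.mean(0); x=(A+B-C-D); x/=np.linalg.norm(x); y=(A+D-B-C); z=np.cross(x,y); z/=np.linalg.norm(z); y=np.cross(z,x)
    print("centre",c,"normal",z,"tilt",np.arccos(z[2]),"x",x,"yaw",np.arctan2(x[1],x[0]),"yawy",np.arctan2(-y[0],y[1]),"z asin",np.arcsin(x[2]))
    print("sides",np.linalg.norm(A-B),np.linalg.norm(D-C),np.linalg.norm(A-D),np.linalg.norm(B-C))
E
python3 - <<'E'
from dots import *
t=cv2.imread("pics/top0.png"); s=cv2.imread("pics/side0.png")
dt=dots("top",t,[(279.4,119),(344.8,130),(336.7,177.1),(272.7,166.1)])
ds=dots("side",s,[(397.7,163.1),(401.7,208),(353.7,214),(354.9,169.7)])
print(dt,ds)
P=[]
for a,b in zip(dt,ds):
    X,e=tri([ray("top",a),ray("side",b)]); print(X,e); P.append(X)
fit(np.array(P))
# screws: dish, rack
T={"dish":((433.4,226.4),(307.6,329.)),"bar":((197.6-1,196.3),(319.6,143.9))}
for k,(a,b) in T.items(): print(k,tri([ray("top",a),ray("side",b)]))
# heads in top: crop 2.8 scale off (380,100)
for x,y in [(121,232),(163,232),(205,232),(246,232)]:
    u=(380+x/2.8,100+y/2.8); print(u,atz("top",u,.042))
print(atz("top",(380+154/2.8,100+354/2.8),.02))
cv2.imwrite("pics/c4.png",cv2.resize(s[280:400,270:400],None,fx=4.6,fy=4.6,interpolation=cv2.INTER_CUBIC))
E
```

```text
[[278.9699 118.6098]
 [344.398  129.7632]
 [336.3591 176.7588]
 [272.3532 165.7792]] [[397.3525 162.7596]
 [401.2173 207.7615]
 [353.3691 213.4709]
 [354.4872 169.1442]]
[0.7024 0.1066 0.1361] 0.000168504461507384
[ 0.674  -0.0738  0.136 ] 0.00042775124693075474
[ 0.5482 -0.0545  0.1001] 0.00044638561700870806
[0.5767 0.1259 0.0999] 0.00024264269528745107
centre [0.6253 0.0261 0.118 ] normal [-0.2694  0.0429  0.9621] tilt 0.2763282394140325 x [ 0.951  -0.1456  0.2728] yaw -0.15188417185863723 yawy -0.15232372549941717 z asin 0.27632366261067437
sides 0.18263144791170177 0.18267054601170726 0.13228009727614776 0.13217155080048
dish (array([ 0.4084, -0.3458,  0.0229]), np.float64(0.006930770226991024))
bar (array([0.4902, 0.3594, 0.0159]), np.float64(0.0038406488716774523))
(423.2142857142857, 182.85714285714286) [ 0.5421 -0.3112  0.042 ]
(438.2142857142857, 182.85714285714286) [ 0.5428 -0.3552  0.042 ]
(453.2142857142857, 182.85714285714286) [ 0.5435 -0.3992  0.042 ]
(467.8571428571429, 182.85714285714286) [ 0.5442 -0.4422  0.042 ]
[ 0.4154 -0.3512  0.02  ]
```

View pics/c4.png

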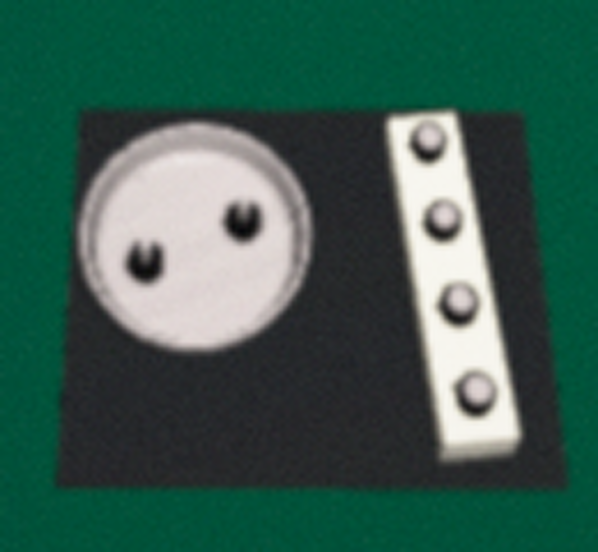

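```bash
cat >> h.py <<'E'
from scipy.spatial.transform import Rotation as Ro
def plan(p,yaw=None):
    s=r.get_state(); R=Ro.from_quat(s["eef_rot"]).as_matrix(); d=R.T@(np.array(p)-s["tool_pos"])*100
    cy=np.degrees(np.arctan2(R[1,0],R[0,0]))
    t=None if yaw is None else (cy-yaw+180)%360-180
    print("t",round(s["clock"],2),"pos",s["tool_pos"],"yaw",cy.round(2),"tiltz",R[:,2],"delta cm",d.round(2),"turn",t)
E
python3 - <<'E'
from h import *
plan((.50,-.36,.22),1)
K,E=cam("wrist"); print(-E[:3,:3].T@E[:3,3], E[2,:3])
for n,a,b in [(1,(423.2,182.9),(363,310)),(2,(438.2,182.9),(366.3,327.4)),(3,(453.2,182.9),(369.8,345.7)),(4,(467.9,182.9),(373.5,364.8))]:
  print(tri([ray("top",a),ray("side",b)]))
E
```

```text
t 0.75 pos [0.2334 0.5798 0.2498] yaw 68.06 tiltz [ 0.      0.0001 -1.    ] delta cm [-77.22  59.83   2.97] turn 67.06412977454823
[0.1628 0.6087 0.3844] [ 0.2741 -0.1104 -0.9554]
(array([ 0.5418, -0.3127,  0.0346]), np.float64(0.0009803398745281944))
(array([ 0.5428, -0.3572,  0.0336]), np.float64(0.0008283395183008655))
(array([ 0.5437, -0.4015,  0.0335]), np.float64(0.000674783049510428))
(array([ 0.5445, -0.4449,  0.0336]), np.float64(0.00047943052751970753))
```

Call:
send_rows(
  series=[
    {"delta_pos": [-38,30,0],"turn": 30,"jaw": 0.3},
    {"delta_pos": [-38,30,0],"turn": 30,"jaw": 0.3},
    {"delta_pos": [-38,30,0],"turn": 30,"jaw": 0.3},
    {"delta_pos": [-38,30,0],"turn": 30,"jaw": 0.3},
    {"delta_pos": [-38,30,0],"turn": 30,"jaw": 0.3},
    {"delta_pos": [-38,30,0],"turn": 30,"jaw": 0.3},
    {"delta_pos": [-38,30,0],"turn": 30,"jaw": 0.3},
    {"delta_pos": [-38,30,0],"turn": 30,"jaw": 0.3},
  ],
)

```text
clock: 1.42
tool_pos: [0.3276, 0.2583, 0.25]
eef_rot: [0.945, 0.326, 0.001, -0.0]
contact_force: [2.0, 0.8, -0.3]
opening: 0.699
```

Run:
```python
from h import *
plan((.50,-.36,.22),1)
```

```text
t 1.42 pos [0.3276 0.2583 0.25  ] yaw 38.11 tiltz [ 0.0009  0.0006 -1.    ] delta cm [-24.6   59.29   2.98] turn 37.10852208484738
```

Call:
send_rows(
  series=[
    {"delta_pos": [-12,30,0],"turn": 20,"jaw": 0.3},
    {"delta_pos": [-12,30,0],"turn": 20,"jaw": 0.3},
    {"delta_pos": [-12,30,0],"turn": 20,"jaw": 0.3},
    {"delta_pos": [-12,30,0],"turn": 20,"jaw": 0.3},
    {"delta_pos": [-24.6,59.3,2],"turn": 37,"jaw": 0.3},
    {"delta_pos": [-24.6,59.3,2],"turn": 37,"jaw": 0.3},
    {"delta_pos": [-24.6,59.3,2],"turn": 37,"jaw": 0.3},
    {"delta_pos": [-24.6,59.3,2],"turn": 37,"jaw": 0.3},
  ],
)

```text
clock: 2.08
tool_pos: [0.4183, -0.0626, 0.2429]
eef_rot: [1.0, 0.008, 0.0, 0.0]
contact_force: [1.8, 2.1, 0.9]
opening: 0.703
```

Run:
```python
from h import *
plan((.50,-.36,.22),1)
```

```text
t 2.08 pos [ 0.4183 -0.0626  0.2429] yaw 0.96 tiltz [ 0.0009 -0.     -1.    ] delta cm [ 7.67 29.87  2.3 ] turn -0.042201050098384485
```

Call:
send_rows(
  series=[
    {"delta_pos": [12.4,25.0,6],"turn": 0,"jaw": 0.3},
    {"delta_pos": [12.4,25.0,6],"turn": 0,"jaw": 0.3},
    {"delta_pos": [12.4,25.0,6],"turn": 0,"jaw": 0.3},
    {"delta_pos": [12.4,25.0,6],"turn": 0,"jaw": 0.3},
    {"delta_pos": [12.4,25.0,6],"turn": 0,"jaw": 0.3},
    {"delta_pos": [12.4,25.0,6],"turn": 0,"jaw": 0.3},
    {"delta_pos": [12.4,25.0,6],"turn": 0,"jaw": 0.3},
    {"delta_pos": [12.4,25.0,6],"turn": 0,"jaw": 0.3},
  ],
)

```text
clock: 2.75
tool_pos: [0.5474, -0.3166, 0.1812]
eef_rot: [1.0, 0.006, 0.001, 0.003]
contact_force: [0.2, -0.5, 0.2]
opening: 0.7
```

Run:
```python
from h import *
plan((.542,-.3127,.042),1)
im=vision.snapshot("wrist"); cv2.imwrite("pics/w1.png",im)
np.savez("w1.npz",*cam("wrist"))
for l in ["head1"]:
  for d in nets.boxes_of("wrist",l)[:8]: print(l,round(d["score"],2),px(d["location"]).round(1))
c=cam("wrist")
for P in [(.5418,-.3127,.042),(.5428,-.357,.042),(.5437,-.4015,.042),(.4154,-.3512,.008)]: print(proj("wrist",P,c))
```

```text
t 2.75 pos [ 0.5474 -0.3166  0.1812] yaw 0.64 tiltz [ 0.0018 -0.0058 -1.    ] delta cm [-0.56 -0.48 13.91] turn -0.3564219127042918
head1 0.96 [308.3 192.8]
head1 0.77 [312.3 274.3]
head1 0.76 [217.  208.1]
head1 0.72 [312.3 303.7]
head1 0.72 [310.5 235.4]
head1 0.63 [175.4 226.5]
[314.363  199.8363]
[314.8963 243.6638]
[315.3264 282.6925]
[201.8912 222.7246]
```

View pics/w1.png

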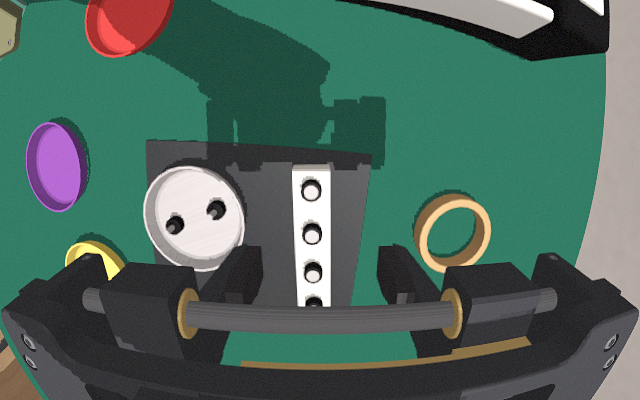

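Run:
```python
from h import *
plan((.542,-.3127,.042),1)
im=vision.snapshot("wrist"); cv2.imwrite("pics/w2.png",im)
c=cam("wrist"); np.savez("w2.npz",*c)
cv2.imwrite("pics/w2c.png",cv2.resize(im[150:310,130:350],None,fx=3.6,fy=3.6,interpolation=cv2.INTER_CUBIC))
for P in [(.5418,-.3127,.042),(.5428,-.357,.042),(.5437,-.4015,.042),(.4154,-.3512,.008)]: print(proj("wrist",P,c))
t=cv2.imread("pics/top0.png")
cv2.imwrite("pics/c5.png",cv2.resize(t[165:250,400:480],None,fx=7,fy=7,interpolation=cv2.INTER_CUBIC))
```

```text
t 2.85 pos [ 0.5462 -0.3094  0.1819] yaw 0.94 tiltz [-0.0007  0.0003 -1.    ] delta cm [-0.41  0.33 13.99] turn -0.05914765440454062
[314.325  201.7721]
[314.7592 245.3664]
[315.1013 284.159 ]
[202.084  224.0637]
```

View pics/w2c.png

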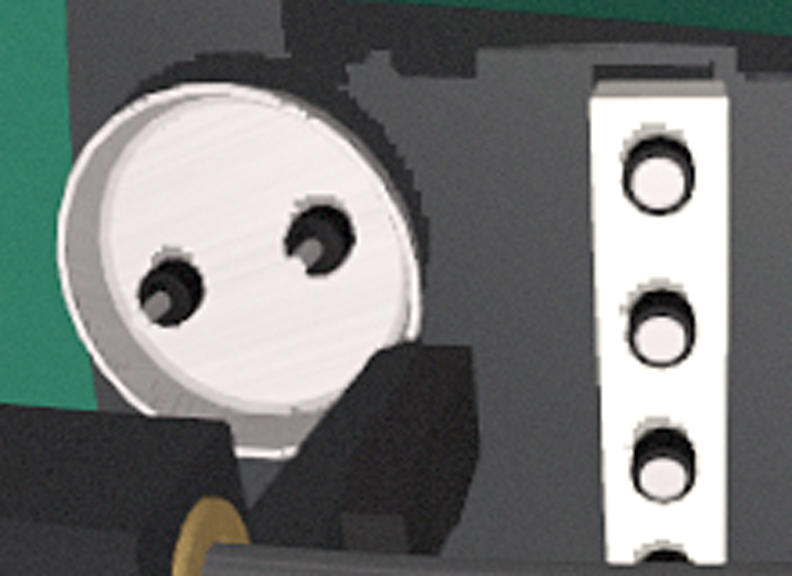

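View pics/c5.png

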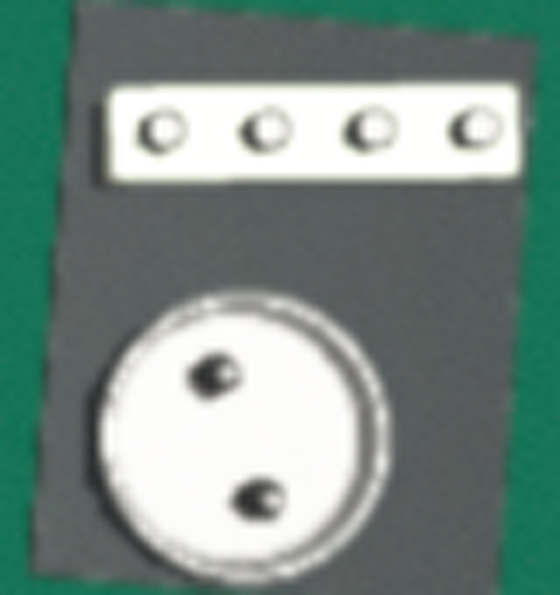

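Run:
```python
from h import *
z=np.load("w2.npz"); c=(z["arr_0"],z["arr_1"])
for w,t in [((313.1,201.1),(424.0,183.6)),((313.6,245),(438.3,183.6)),((314.2,283.1),(453.2,183.4))]:
    print(atz("wrist",w,.042,c),atz("top",t,.042),tri([ray("wrist",w,c),ray("top",t)]))
print("dish",atz("wrist",(196.7,224.4),.028,c),atz("top",(400+245/7,165+437/7),.028))
print("d5", atz("wrist",(130+318/3.6,150+240/3.6),.022,c),atz("wrist",(130+172/3.6,150+292/3.6),.022,c))
s=r.get_state(); print(s["q"])
plan((.5420,-.3125,.042),1)
```

```text
[ 0.5407 -0.3121  0.042 ] [ 0.5399 -0.3135  0.042 ] (array([ 0.5407, -0.3151,  0.0332]), np.float64(0.00044201403827745544))
[ 0.5417 -0.3566  0.042 ] [ 0.5406 -0.3555  0.042 ] (array([ 0.5411, -0.3556,  0.0433]), np.float64(0.0007433443458840274))
[ 0.5428 -0.4002  0.042 ] [ 0.5419 -0.3992  0.042 ] (array([ 0.5422, -0.3989,  0.0436]), np.float64(0.0005841235661837517))
dish [ 0.4175 -0.344   0.028 ] [ 0.4123 -0.3492  0.028 ]
d5 [ 0.4409 -0.3368  0.022 ] [ 0.3902 -0.3553  0.022 ]
[ 0.4359  0.7704  0.007   1.6285 -0.0086  0.744   0.4659]
t 2.9 pos [ 0.5462 -0.3075  0.1823] yaw 1.07 tiltz [-0.0007  0.0014 -1.    ] delta cm [-0.42  0.51 14.03] turn 0.06856652291966725
```

Call:
send_rows(
  series=[
    {"delta_pos": [-0.55,0.5,4],"turn": 0,"jaw": 0.4},
    {"delta_pos": [-0.55,0.5,8],"turn": 0,"jaw": 0.4},
    {"delta_pos": [-0.55,0.5,9],"turn": 0,"jaw": 0.4},
    {"delta_pos": [-0.55,0.5,9],"turn": 0,"jaw": 0.4},
    {"delta_pos": [-0.55,0.5,9],"turn": 0,"jaw": 0.4},
  ],
)

```text
clock: 3.32
tool_pos: [0.5418, -0.3122, 0.0937]
eef_rot: [1.0, 0.01, 0.0, -0.0]
contact_force: [-0.7, 0.4, 0.3]
opening: 0.599
```

Run:
```python
from h import *
im=vision.snapshot("wrist")
plan((.5405,-.3130,.043),1)
cv2.imwrite("pics/w3.png",im)
```

```text
t 3.37 pos [ 0.5425 -0.313   0.0947] yaw 1.14 tiltz [ 0.0026 -0.0007 -1.    ] delta cm [-0.22 -0.    5.17] turn 0.14063652486996148
```

View pics/w3.png

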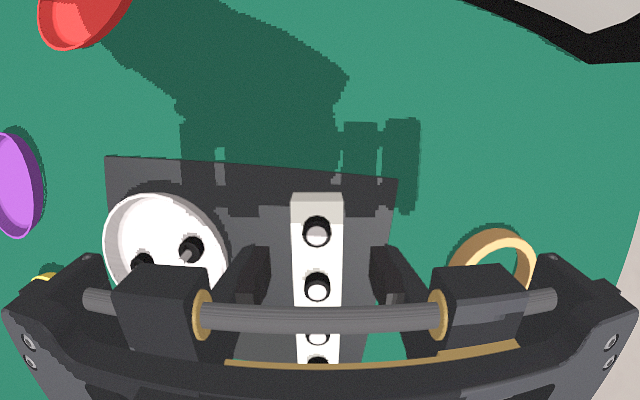

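Call:
send_rows(
  series=[
    {"delta_pos": [-0.15,0,3],"turn": 0,"jaw": 0.4},
    {"delta_pos": [-0.15,0,5.1],"turn": 0,"jaw": 0.4},
    {"delta_pos": [-0.15,0,5.1],"turn": 0,"jaw": 0.4},
    {"delta_pos": [-0.15,0,5.1],"turn": 0,"jaw": 1},
    {"delta_pos": [-0.15,0,5.1],"turn": 0,"jaw": 1},
    {"delta_pos": [-0.15,0,5.1],"turn": 0,"jaw": 1},
    {"delta_pos": [-0.15,0,5.1],"turn": 0,"jaw": 1},
    {"delta_pos": [-0.15,0,5.1],"turn": 0,"jaw": 1},
  ],
  force=12,
)

```text
clock: 4.03
tool_pos: [0.5404, -0.3138, 0.0429]
eef_rot: [1.0, 0.009, 0.001, 0.0]
contact_force: [-0.5, -0.6, -0.5]
opening: 0.244
```

Run:
```python
from h import *
im=vision.snapshot("wrist")
s=r.get_state(); print(s["opening"]*88,s["contact_force"])
plan((.5405,-.3130,.043),1)
cv2.imwrite("pics/w4.png",im[150:400,150:500])
```

```text
19.37172186619232 [-0.4331 -0.09    4.4779]
t 4.08 pos [ 0.5402 -0.3138  0.0427] yaw 1.07 tiltz [ 0.0015 -0.0007 -1.    ] delta cm [ 0.03 -0.08 -0.03] turn 0.06681748347622829
```

View pics/w4.png

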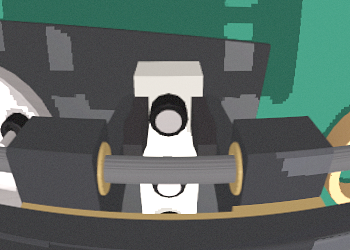

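Call:
send_rows(
  series=[
    {"delta_pos": [0,0,-3],"turn": 0,"jaw": 1},
    {"delta_pos": [0,0,-5.5],"turn": 0,"jaw": 1},
    {"delta_pos": [-4,0.1,-5.5],"turn": 0,"jaw": 1},
    {"delta_pos": [-8,0.1,-5.5],"turn": 0,"jaw": 1},
    {"delta_pos": [-12,0.1,-5.5],"turn": 0,"jaw": 1},
    {"delta_pos": [-13.7,0.1,-5.5],"turn": 0,"jaw": 1},
    {"delta_pos": [-13.7,0.1,-5],"turn": 0,"jaw": 1},
    {"delta_pos": [-13.7,0.1,-4.5],"turn": 0,"jaw": 1},
  ],
)

```text
clock: 4.75
tool_pos: [0.4025, -0.3176, 0.087]
eef_rot: [1.0, 0.009, 0.0, 0.0]
contact_force: [1.7, 0.2, -0.5]
opening: 0.218
```

Run:
```python
from h import *
im=vision.snapshot("wrist")
s=r.get_state(); print(s["opening"]*88,s["contact_force"])
plan((.403,-.317,.043),1)
cv2.imwrite("pics/w5.png",im[130:400,100:540])
```

```text
19.043735059181063 [-0.483   1.034  -0.4964]
t 4.8 pos [ 0.4038 -0.317   0.0859] yaw 1.09 tiltz [ 0.0014  0.     -1.    ] delta cm [-0.09 -0.01  4.29] turn 0.08614122229352006
```

View pics/w5.png

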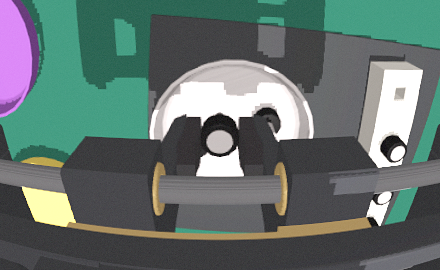

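Call:
send_rows(
  series=[
    {"delta_pos": [0,0,2.5],"turn": 0,"jaw": 1},
    {"delta_pos": [0,0,4.2],"turn": 0,"jaw": 1},
    {"delta_pos": [0,0,4.2],"turn": 0,"jaw": 1},
    {"delta_pos": [0,0,4.2],"turn": 0,"jaw": 0.62},
    {"delta_pos": [0,0,4.2],"turn": 0,"jaw": 0.62},
    {"delta_pos": [0,0,2],"turn": 0,"jaw": 0.62},
    {"delta_pos": [0,0,-1],"turn": 0,"jaw": 0.6},
    {"delta_pos": [0,0,-1],"turn": 0,"jaw": 0.5},
  ],
)

```text
clock: 5.47
tool_pos: [0.4052, -0.3187, 0.1014]
eef_rot: [1.0, 0.009, 0.003, 0.002]
contact_force: [0.1, 0.1, 0.1]
opening: 0.456
```

Run:
```python
from h import *
im=vision.snapshot("wrist")
s=r.get_state(); print(s["opening"]*88,s["contact_force"])
plan((.5412,-.356,.095),1)
cv2.imwrite("pics/w6.png",im[130:400,100:540])
```

```text
42.867021349632125 [-0.6029  1.0779  0.2245]
t 5.52 pos [ 0.4049 -0.3183  0.0998] yaw 1.07 tiltz [ 0.006  -0.0039 -1.    ] delta cm [13.56  4.02  0.58] turn 0.07469130283146797
```

View pics/w6.png

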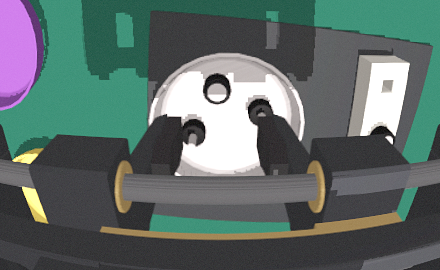

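Call:
send_rows(
  series=[
    {"delta_pos": [4,1.2,0],"turn": 0,"jaw": 0.4},
    {"delta_pos": [8,2.4,0],"turn": 0,"jaw": 0.4},
    {"delta_pos": [12,3.8,0.3],"turn": 0,"jaw": 0.4},
    {"delta_pos": [13.6,4.0,0.3],"turn": 0,"jaw": 0.4},
    {"delta_pos": [13.6,4.0,0.3],"turn": 0,"jaw": 0.4},
    {"delta_pos": [13.6,4.0,0.3],"turn": 0,"jaw": 0.4},
  ],
)

```text
clock: 6.02
tool_pos: [0.5397, -0.3537, 0.0932]
eef_rot: [1.0, 0.01, -0.0, -0.0]
contact_force: [-0.8, 0.3, 0.1]
opening: 0.6
```

Run:
```python
from h import *
im=vision.snapshot("wrist")
plan((.5412,-.357,.043),1)
cv2.imwrite("pics/w7.png",im[130:400,100:540])
```

```text
t 6.07 pos [ 0.5381 -0.354   0.0932] yaw 1.08 tiltz [-0.0022  0.0008 -1.    ] delta cm [0.32 0.31 5.02] turn 0.07592353436521648
```

View pics/w7.png

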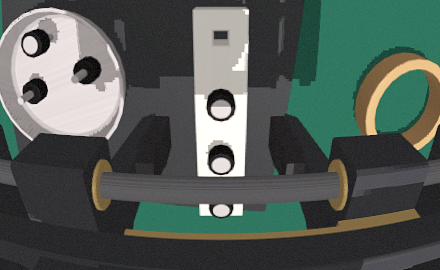

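Call:
send_rows(
  series=[
    {"delta_pos": [0.25,0.25,3],"turn": 0,"jaw": 0.4},
    {"delta_pos": [0.25,0.25,5.0],"turn": 0,"jaw": 0.4},
    {"delta_pos": [0.25,0.25,5.0],"turn": 0,"jaw": 0.4},
    {"delta_pos": [0.25,0.25,5.0],"turn": 0,"jaw": 1},
    {"delta_pos": [0.25,0.25,5.0],"turn": 0,"jaw": 1},
    {"delta_pos": [0.25,0.25,5.0],"turn": 0,"jaw": 1},
    {"delta_pos": [0.25,0.25,5.0],"turn": 0,"jaw": 1},
    {"delta_pos": [0.25,0.25,5.0],"turn": 0,"jaw": 1},
  ],
  force=12,
)

```text
clock: 6.73
tool_pos: [0.5424, -0.3572, 0.0448]
eef_rot: [1.0, 0.009, 0.001, 0.0]
contact_force: [0.5, 0.6, -0.2]
opening: 0.248
```

Run:
```python
from h import *
s=r.get_state(); print(s["opening"]*88,s["contact_force"])
plan((.426,-.375,.095),1)
```

```text
21.803995405682855 [ 0.4655  0.6142 -0.206 ]
t 6.73 pos [ 0.5424 -0.3572  0.0448] yaw 1.06 tiltz [ 0.0014 -0.0008 -1.    ] delta cm [-11.66   1.57  -5.03] turn 0.06428731360253437
```

Call:
send_rows(
  series=[
    {"delta_pos": [0,0,-3],"turn": 0,"jaw": 1},
    {"delta_pos": [0,0,-5.5],"turn": 0,"jaw": 1},
    {"delta_pos": [-4,0.8,-5.5],"turn": 0,"jaw": 1},
    {"delta_pos": [-8,1.6,-5.5],"turn": 0,"jaw": 1},
    {"delta_pos": [-11.6,1.6,-5.5],"turn": 0,"jaw": 1},
    {"delta_pos": [-11.6,1.6,-5.5],"turn": 0,"jaw": 1},
    {"delta_pos": [-11.6,1.6,-5],"turn": 0,"jaw": 1},
    {"delta_pos": [-11.6,1.6,-4.5],"turn": 0,"jaw": 1},
  ],
)

```text
clock: 7.4
tool_pos: [0.4276, -0.3754, 0.0891]
eef_rot: [1.0, 0.009, 0.001, 0.0]
contact_force: [0.3, -0.1, -0.2]
opening: 0.217
```

Run:
```python
from h import *
im=vision.snapshot("wrist")
s=r.get_state(); print(s["opening"]*88,s["contact_force"])
plan((.426,-.375,.044),1)
cv2.imwrite("pics/w8.png",im[130:400,100:540])
```

```text
19.176284793234593 [ 0.5727  0.1287 -0.9444]
t 7.45 pos [ 0.4278 -0.3746  0.0878] yaw 1.15 tiltz [ 0.0015  0.0004 -1.    ] delta cm [-0.19  0.04  4.38] turn 0.14545503303483542
```

View pics/w8.png

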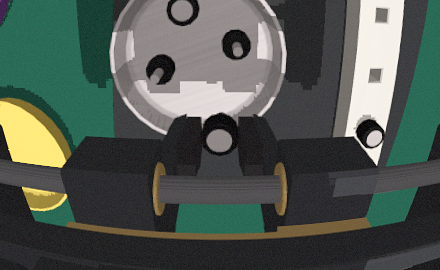

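Call:
send_rows(
  series=[
    {"delta_pos": [-0.1,-0.4,2.5],"turn": 0,"jaw": 1},
    {"delta_pos": [-0.1,-0.4,4.3],"turn": 0,"jaw": 1},
    {"delta_pos": [-0.1,-0.4,4.3],"turn": 0,"jaw": 1},
    {"delta_pos": [-0.1,-0.4,4.3],"turn": 0,"jaw": 0.62},
    {"delta_pos": [-0.1,-0.4,4.3],"turn": 0,"jaw": 0.62},
    {"delta_pos": [-0.1,-0.4,2],"turn": 0,"jaw": 0.62},
    {"delta_pos": [-0.1,-0.4,-2],"turn": 0,"jaw": 0.6},
    {"delta_pos": [-0.1,-0.4,-6],"turn": 0,"jaw": 0.4},
  ],
)

```text
clock: 8.12
tool_pos: [0.425, -0.3707, 0.1501]
eef_rot: [1.0, 0.01, -0.0, -0.0]
contact_force: [0.6, -1.4, 0.2]
opening: 0.451
```

Run:
```python
from h import *
im=vision.snapshot("wrist")
cv2.imwrite("pics/w9.png",im[100:400,100:540])
for n in("top","side"): cv2.imwrite(f"pics/{n}1.png",vision.snapshot(n))
s=r.get_state(); print(s["opening"]*88,s["contact_force"],s["q"])
plan((.42,.0,.25),1)
im=cv2.imread("pics/side1.png");cv2.imwrite("pics/c6.png",cv2.resize(im[280:400,270:400],None,fx=4,fy=4))
```

```text
51.60848836352451 [ 1.0275  0.3252 -0.0765] [ 0.6526  0.7437 -0.0283  1.8439  0.0372  0.5456  0.6187]
t 8.27 pos [ 0.4275 -0.3729  0.1529] yaw 1.07 tiltz [ 0.0071 -0.0054 -1.    ] delta cm [  0.01 -37.24  -9.92] turn 0.06626930054318336
```

View pics/w9.png

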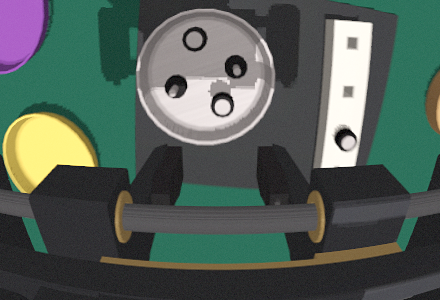

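View pics/c6.png

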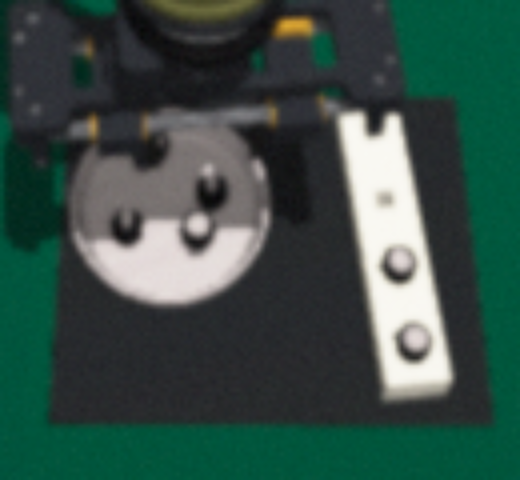

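Call:
send_rows(
  series=[
    {"delta_pos": [0,0,-4],"turn": 0,"jaw": 0},
    {"delta_pos": [0,-3,-8],"turn": -5,"jaw": 0},
    {"delta_pos": [0,-37,-10],"turn": -45,"jaw": 0},
    {"delta_pos": [0,-37,-10],"turn": -45,"jaw": 0},
    {"delta_pos": [0,-37,-10],"turn": -45,"jaw": 0},
    {"delta_pos": [0,-37,-10],"turn": -45,"jaw": 0},
    {"delta_pos": [0,-37,-10],"turn": -45,"jaw": 0},
    {"delta_pos": [0,-37,-10],"turn": -45,"jaw": 0},
  ],
)

```text
clock: 8.93
tool_pos: [0.4193, -0.095, 0.2413]
eef_rot: [0.919, 0.394, -0.0, -0.0]
contact_force: [0.6, 0.2, -0.2]
opening: 1.001
```

Run:
```python
from h import *
plan((.48,.36,.22),90)
```

```text
t 8.93 pos [ 0.4193 -0.095   0.2413] yaw 46.39 tiltz [-0.0004  0.0003 -1.    ] delta cm [ 37.13 -26.99   2.14] turn -43.614095177526764
```

Call:
send_rows(
  series=[
    {"delta_pos": [37,-27,0],"turn": -43.5,"jaw": 0},
    {"delta_pos": [37,-27,0],"turn": -43.5,"jaw": 0},
    {"delta_pos": [37,-27,0],"turn": -43.5,"jaw": 0},
    {"delta_pos": [37,-27,0],"turn": -43.5,"jaw": 0},
    {"delta_pos": [37,-27,0],"turn": -43.5,"jaw": 0},
    {"delta_pos": [37,-27,0],"turn": -43.5,"jaw": 0},
    {"delta_pos": [37,-27,0],"turn": -43.5,"jaw": 0},
    {"delta_pos": [37,-27,0],"turn": -43.5,"jaw": 0},
  ],
)

```text
clock: 9.6
tool_pos: [0.4649, 0.2352, 0.2409]
eef_rot: [0.709, 0.705, -0.0, -0.0]
contact_force: [0.9, -0.4, -0.2]
opening: 0.999
```

Call:
send_rows(
  series=[
    {"delta_pos": [12.5,-0.5,1.0],"turn": 0,"jaw": 0},
    {"delta_pos": [12.5,-0.5,1.0],"turn": 0,"jaw": 0},
    {"delta_pos": [12.5,-0.5,1.0],"turn": 0,"jaw": 0},
    {"delta_pos": [12.5,-0.5,1.0],"turn": 0,"jaw": 0},
    {"delta_pos": [12.5,-0.5,1.0],"turn": 0,"jaw": 0},
  ],
)

```text
clock: 10.02
tool_pos: [0.4595, 0.3615, 0.2305]
eef_rot: [0.708, 0.706, -0.0, -0.001]
contact_force: [-0.1, -0.5, -0.7]
opening: 1.001
```

Run:
```python
from h import *
plan((.49,.36,.22),90)
im=vision.snapshot("wrist"); c=cam("wrist"); np.savez("w10.npz",*c)
for l in ["lifter_grip","panel_back"]:
  for d in nets.boxes_of("wrist",l)[:3]: print(l,round(d["score"],2),px(d["location"]).round(1))
print(proj("wrist",(.49,.36,.055),c))
cv2.imwrite("pics/w10.png",im)
print(r.get_state()["q"])
```

```text
t 10.02 pos [0.4595 0.3615 0.2305] yaw 89.88 tiltz [-0.0016  0.0011 -1.    ] delta cm [-0.14  3.05  1.04] turn -0.11873600171344378
lifter_grip 0.83 [320.6 189.8]
lifter_grip 0.41 [264.7 346.1]
panel_back 0.89 [319.2 187.7]
[320.8037 213.8141]
[-0.5123  0.6749 -0.3869  1.7084  0.3285  0.8249  0.5134]
```

View pics/w10.png

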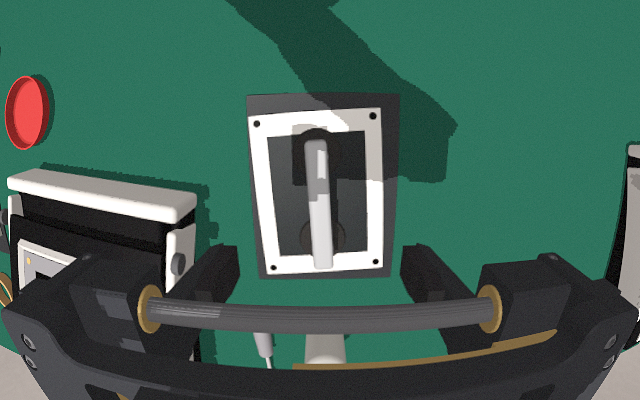

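Run:
```python
from h import *
z=np.load("w10.npz"); c=(z["arr_0"],z["arr_1"])
W=[(256.5,124),(373.5,116),(380,265.5),(273,268)]
print("wrist@.014"); A=np.array([atz("wrist",w,.014,c) for w in W]); print(A,A.mean(0))
T=[(75,345),(219,339),(227,527),(79,533)]
T=[(150+a/3.3,60+b/3.1) for a,b in T]
B=np.array([atz("top",w,.014) for w in T]); print("top",B,B.mean(0))
# order match: wrist(256,124): near x small, y- ; (373,116): y+, x small;(380,265) y+ x large;(273,268) y- x large
# top: (75,345): y+, x large; (219,339): y-, x large;(227,527): y-,x small;(79,533): y+, x small
for w,t in zip(W,[T[2],T[3],T[0],T[1]]): print(tri([ray("wrist",w,c),ray("top",t)]))
im=cv2.imread("pics/w10.png"); cv2.imwrite("pics/w10c.png",cv2.resize(im[90:290,230:410],None,fx=3,fy=3,interpolation=cv2.INTER_CUBIC))
```

```text
wrist@.014
[[0.3961 0.2875 0.014 ]
 [0.388  0.4202 0.014 ]
 [0.5755 0.4367 0.014 ]
 [0.578  0.2979 0.014 ]] [0.4844 0.3605 0.014 ]
top [[0.5683 0.434  0.014 ]
 [0.5762 0.3033 0.014 ]
 [0.3947 0.2905 0.014 ]
 [0.3868 0.4236 0.014 ]] [0.4815 0.3628 0.014 ]
(array([0.3953, 0.2889, 0.0211]), np.float64(0.0006218886350835291))
(array([0.3873, 0.4161, 0.0375]), np.float64(0.0004930866413446245))
(array([0.567 , 0.4315, 0.0279]), np.float64(0.0021019458467949363))
(array([0.574 , 0.3002, 0.023 ]), np.float64(0.0012474312690454788))
```

View pics/w10c.png

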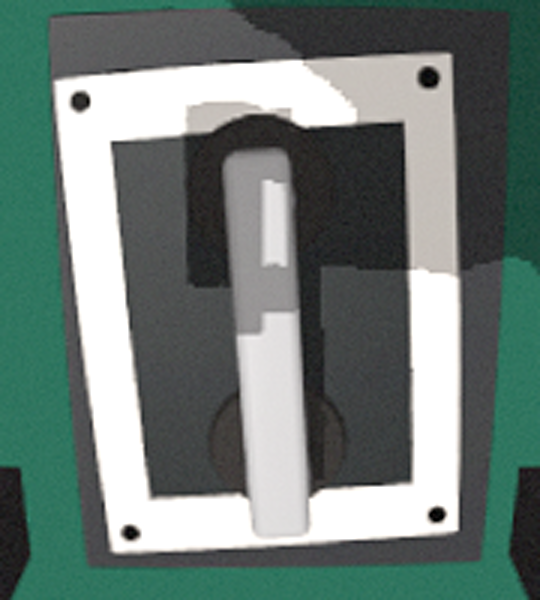

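Run:
```python
from h import *
z=np.load("w10.npz"); c=(z["arr_0"],z["arr_1"])
W=[(256.7,123.7),(372.7,115.7),(375.7,261.3),(273.7,267.3)]
A=np.array([atz("wrist",w,.014,c) for w in W]); print(A,A.mean(0))
d=(A[2]+A[3]-A[0]-A[1]); print("yaw long",np.degrees(np.arctan2(d[1],d[0]))); d=A[1]+A[2]-A[0]-A[3]; print("yaw short",np.degrees(np.arctan2(d[1],d[0])))
f=lambda a,b:(230+a/3,90+b/3)
E=[atz("wrist",f(*p),.066,c) for p in [(225,155),(289,152),(309,533),(254,535)]]
E=np.array(E);print(E,E.mean(0)); d=E[2]+E[3]-E[0]-E[1]; print(np.degrees(np.arctan2(d[1],d[0])))
# top view: bar
t=cv2.imread("pics/top0.png"); cv2.imwrite("pics/c7.png",cv2.resize(t[155:245,160:235],None,fx=6.5,fy=6.5,interpolation=cv2.INTER_CUBIC))
```

```text
[[0.3958 0.2877 0.014 ]
 [0.3877 0.4192 0.014 ]
 [0.5691 0.4305 0.014 ]
 [0.5769 0.2988 0.014 ]] [0.4824 0.3591 0.014 ]
yaw long 3.5304697545628714
yaw short 93.45330870971667
[[0.4128 0.3451 0.066 ]
 [0.412  0.3656 0.066 ]
 [0.5487 0.3731 0.066 ]
 [0.5494 0.353  0.066 ]] [0.4808 0.3592 0.066 ]
3.2163968612993767
```

View pics/c7.png

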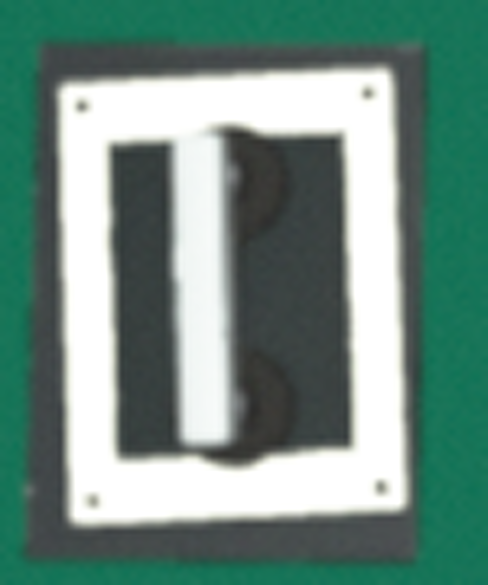

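Run:
```python
from h import *
z=np.load("w10.npz"); c=(z["arr_0"],z["arr_1"])
w=np.mean([proj("wrist",p,c) for p in [(.4808,.3592,.066)]],0)
print(w,tri([ray("wrist",w,c),ray("top",(191.5,199.6))]))
plan((.4815,.3592,.11),93.4)
```

```text
[320.0143 208.7236] (array([0.4802, 0.3592, 0.0679]), np.float64(1.1317950656371203e-05))
t 10.17 pos [0.4617 0.3563 0.2309] yaw 89.46 tiltz [-0.0004 -0.0023 -1.    ] delta cm [ 0.34  1.98 12.08] turn -3.93822583505235
```

Call:
send_rows(
  series=[
    {"delta_pos": [-0.2,2.2,4],"turn": -3.5,"jaw": 0},
    {"delta_pos": [-0.2,2.2,8],"turn": -3.5,"jaw": 0},
    {"delta_pos": [-0.2,2.2,12],"turn": -3.5,"jaw": 0},
    {"delta_pos": [-0.2,2.2,12],"turn": -3.5,"jaw": 0},
    {"delta_pos": [-0.2,2.2,12],"turn": -3.5,"jaw": 0},
  ],
)

```text
clock: 10.58
tool_pos: [0.4827, 0.3535, 0.1101]
eef_rot: [0.689, 0.725, -0.003, 0.0]
contact_force: [0.5, 0.1, 0.6]
opening: 1.0
```

Run:
```python
from h import *
plan((.4815,.3592,.047),93.4)
im=vision.snapshot("wrist"); cv2.imwrite("pics/w11.png",im)
```

```text
t 10.58 pos [0.4827 0.3535 0.1101] yaw 92.96 tiltz [-0.0036 -0.0041 -1.    ] delta cm [ 0.6  -0.06  6.3 ] turn -0.43615209735742155
```

View pics/w11.png

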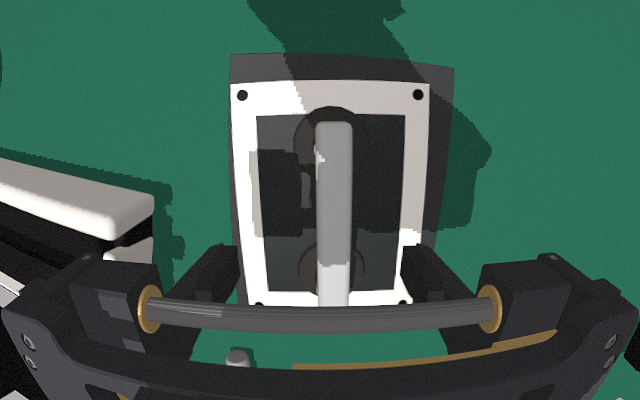

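Call:
send_rows(
  series=[
    {"delta_pos": [0.6,0,0],"turn": -0.4,"jaw": 0},
    {"delta_pos": [0.6,0,3],"turn": -0.4,"jaw": 0},
    {"delta_pos": [0.6,0,6.2],"turn": -0.4,"jaw": 0},
    {"delta_pos": [0.6,0,6.2],"turn": -0.4,"jaw": 0.4},
    {"delta_pos": [0.6,0,6.2],"turn": -0.4,"jaw": 0.5},
  ],
)

```text
clock: 11.05
tool_pos: [0.4832, 0.3628, 0.0508]
eef_rot: [0.685, 0.728, 0.0, 0.0]
contact_force: [0.1, -0.2, 0.6]
opening: 0.871
```

Run:
```python
from h import *
plan((.4815,.3592,.047),93.4)
im=vision.snapshot("wrist"); cv2.imwrite("pics/w12.png",im)
```

```text
t 11.05 pos [0.4832 0.3628 0.0508] yaw 93.49 tiltz [ 0.0008  0.0006 -1.    ] delta cm [-0.35 -0.19  0.38] turn 0.0926194183196003
```

View pics/w12.png

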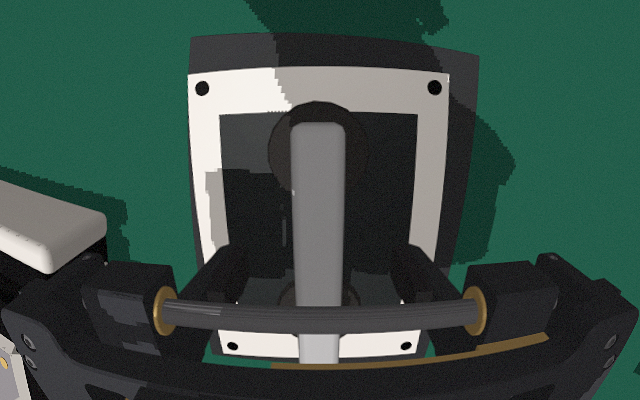

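Call:
send_rows(
  series=[
    {"delta_pos": [-0.1,-0.1,0.3],"turn": 0,"jaw": 0.5},
    {"delta_pos": [-0.1,-0.1,0.3],"turn": 0,"jaw": 1},
    {"delta_pos": [-0.1,-0.1,0.3],"turn": 0,"jaw": 1},
    {"delta_pos": [-0.1,-0.1,0.3],"turn": 0,"jaw": 1},
    {"delta_pos": [-0.1,-0.1,0.3],"turn": 0,"jaw": 1},
    {"delta_pos": [-0.1,-0.1,0.3],"turn": 0,"jaw": 1},
    {"delta_pos": [-0.1,-0.1,0.3],"turn": 0,"jaw": 1},
    {"delta_pos": [-0.1,-0.1,0.3],"turn": 0,"jaw": 1},
  ],
  force=18,
)

```text
clock: 11.77
tool_pos: [0.4821, 0.3616, 0.0464]
eef_rot: [0.685, 0.728, 0.0, -0.0]
contact_force: [-0.2, 2.6, 0.3]
opening: 0.248
```

Run:
```python
from h import *
plan((.4815,.3592,.047),93.4); s=r.get_state(); print(s["opening"]*88,s["contact_force"],s["moment"],s["q"])
```

```text
t 11.77 pos [0.4821 0.3616 0.0464] yaw 93.48 tiltz [ 0.0001  0.0007 -1.    ] delta cm [-0.23 -0.07 -0.06] turn 0.07832086537831628
21.79319866978857 [-0.2363  2.6212  0.3428] [0.1182 0.0465 0.017 ] [-0.5656  0.9579 -0.274   1.7572  0.4854  0.4932  0.4708]
```

Call:
send_rows(
  series=[
    {"delta_pos": [0,0,-1],"turn": 0,"jaw": 1},
    {"delta_pos": [0,0,-3],"turn": 0,"jaw": 1},
    {"delta_pos": [0,0,-6],"turn": 0,"jaw": 1},
    {"delta_pos": [0,0,-9],"turn": 0,"jaw": 1},
    {"delta_pos": [0,0,-12],"turn": 0,"jaw": 1},
    {"delta_pos": [0,0,-15],"turn": 0,"jaw": 1},
    {"delta_pos": [0,0,-18],"turn": 0,"jaw": 1},
    {"delta_pos": [0,0,-20],"turn": 0,"jaw": 1},
  ],
)

```text
clock: 12.43
tool_pos: [0.4819, 0.3609, 0.249]
eef_rot: [0.685, 0.728, 0.001, 0.0]
contact_force: [1.4, 0.7, -5.3]
opening: 0.246
```

Run:
```python
from h import *
plan((.45,.2,.25),40); s=r.get_state(); print(s["opening"]*88,s["contact_force"],s["moment"],s["q"])
im=vision.snapshot("wrist"); cv2.imwrite("pics/w13.png",im)
```

```text
t 12.43 pos [0.4819 0.3609 0.249 ] yaw 93.47 tiltz [ 0.0008  0.0007 -1.    ] delta cm [-15.87  -4.16  -0.11] turn 53.47046831989766
21.638681365564196 [ 1.3743  0.7476 -5.2823] [ 0.1993 -0.2335  0.0381] [-0.4803  0.6802 -0.4222  1.6324  0.3353  0.9005  0.6022]
```

View pics/w13.png

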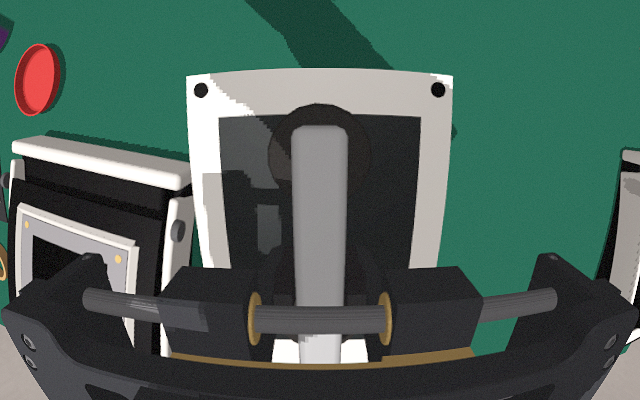

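Run:
```python
from h import *
s=r.get_state(); print(s["tool_pos"])
c=cam("wrist"); R=Ro.from_quat(s["eef_rot"]).as_matrix()
im=cv2.imread("pics/w13.png"); g=im.max(2).astype(float)
for u,v in [(201,90),(438,90)]:
    p=g[v-9:v+10,u-9:u+10]; w=np.clip(110-p,0,None); yy,xx=np.mgrid[v-9:v+10,u-9:u+10]; U=((w*xx).sum()/w.sum(),(w*yy).sum()/w.sum())
    X=atz("wrist",U,s["tool_pos"][2]-.0324,c); print(U,R.T@(X-s["tool_pos"])*1000)
```

```text
[0.4832 0.3624 0.2523]
(np.float64(200.43276153230823), np.float64(89.79868456137233)) [-65.4688 -91.2082  31.6056]
(np.float64(437.70188380977476), np.float64(89.32084046897641)) [ 65.6917 -91.4773  32.1764]
```

Call:
send_rows(
  series=[
    {"delta_pos": [-5,-2,-1],"turn": 10,"jaw": 1},
    {"delta_pos": [-10,-4.2,-3],"turn": 30,"jaw": 1},
    {"delta_pos": [-16,-4.2,-3],"turn": 56,"jaw": 1},
    {"delta_pos": [-16,-4.2,-3],"turn": 56,"jaw": 1},
    {"delta_pos": [-16,-4.2,-3],"turn": 56,"jaw": 1},
    {"delta_pos": [-16,-4.2,-3],"turn": 56,"jaw": 1},
    {"delta_pos": [-16,-4.2,-3],"turn": 56,"jaw": 1},
    {"delta_pos": [-16,-4.2,-3],"turn": 56,"jaw": 1},
  ],
)

```text
clock: 13.15
tool_pos: [0.4487, 0.1979, 0.2755]
eef_rot: [0.948, 0.318, -0.001, 0.0]
contact_force: [0.3, 0.3, -4.5]
opening: 0.244
```

Run:
```python
from h import *
plan((.59,.03,.28),-8.7); s=r.get_state(); print(s["opening"]*88,s["contact_force"],s["q"])
```

```text
t 13.15 pos [0.4487 0.1979 0.2755] yaw 37.08 tiltz [-0.0023 -0.0012 -1.    ] delta cm [ 1.15 21.91 -0.46] turn 45.7763888502688
21.439124535654823 [ 0.2542  0.2881 -4.5252] [-0.3948  0.4804 -0.1734  1.9276  0.1176  0.7458  0.0114]
```

Run:
```python
from h import *
plan((.6215,.0267,.27),-8.7)
```

```text
t 13.15 pos [0.4487 0.1979 0.2755] yaw 37.08 tiltz [-0.0023 -0.0012 -1.    ] delta cm [ 3.47 24.07  0.53] turn 45.7763888502688
```

Call:
send_rows(
  series=[
    {"delta_pos": [0.6,4,0],"turn": 7,"jaw": 1},
    {"delta_pos": [1.2,8,0],"turn": 14,"jaw": 1},
    {"delta_pos": [1.8,12,0],"turn": 21,"jaw": 1},
    {"delta_pos": [2.4,16,0.3],"turn": 28,"jaw": 1},
    {"delta_pos": [2.9,20,0.4],"turn": 35,"jaw": 1},
    {"delta_pos": [3.4,23,0.4],"turn": 42,"jaw": 1},
    {"delta_pos": [3.5,24.1,0.4],"turn": 45.8,"jaw": 1},
    {"delta_pos": [3.5,24.1,0.4],"turn": 45.8,"jaw": 1},
  ],
)

```text
clock: 13.82
tool_pos: [0.625, 0.0242, 0.2705]
eef_rot: [0.997, -0.077, -0.001, 0.002]
contact_force: [-0.7, -0.2, -5.3]
opening: 0.25
```

Run:
```python
from h import *
cv2.imwrite("pics/side2.png",vision.snapshot("side")); cv2.imwrite("pics/w14.png",vision.snapshot("wrist")); cv2.imwrite("pics/top2.png",vision.snapshot("top"))
plan((.6215,.0267,.20),-8.7); s=r.get_state(); print(s["opening"]*88,s["contact_force"],s["q"])
```

```text
t 13.97 pos [0.6224 0.0303 0.271 ] yaw -8.17 tiltz [-0.004   0.0012 -1.    ] delta cm [-0.01  0.38  7.1 ] turn 0.5282066567082495
21.997765408380157 [-0.3216  0.647  -5.7967] [-0.153   0.6622  0.0564  1.5505 -0.0451  0.934  -0.2242]
```

View pics/side2.png

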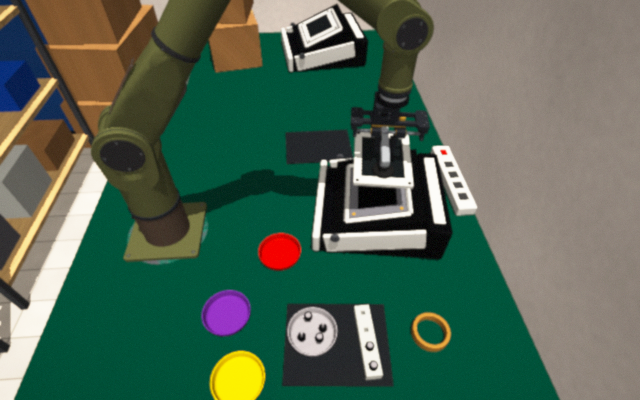

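View pics/w14.png

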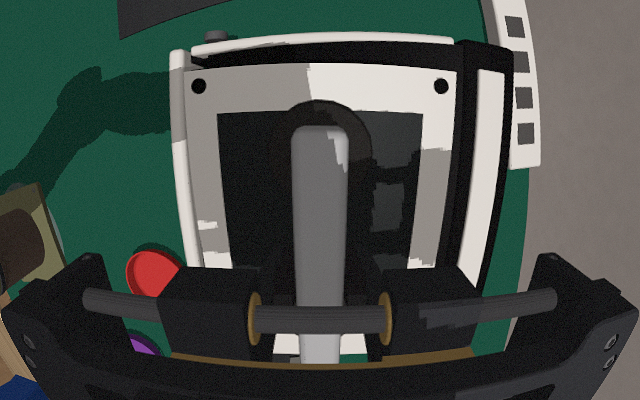

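Call:
send_rows(
  series=[
    {"delta_pos": [0,0.3,2],"turn": 0.5,"jaw": 1},
    {"delta_pos": [0,0.3,4],"turn": 0.5,"jaw": 1},
    {"delta_pos": [0,0.3,6],"turn": 0.5,"jaw": 1},
    {"delta_pos": [0,0.3,7],"turn": 0.5,"jaw": 1},
    {"delta_pos": [0,0.3,7],"turn": 0.5,"jaw": 1},
    {"delta_pos": [0,0.3,7],"turn": 0.5,"jaw": 1},
  ],
)

```text
clock: 14.47
tool_pos: [0.6232, 0.027, 0.2023]
eef_rot: [0.997, -0.076, -0.001, -0.0]
contact_force: [-0.3, 0.1, -4.2]
opening: 0.248
```

Run:
```python
from h import *
plan((.6215,.0267,.20),-8.7)
for n in ("side","wrist","side","wrist"):
    im=vision.snapshot(n); cv2.imwrite(f"pics/{n}3.png",im); s=r.get_state(); print(s["tool_pos"],s["contact_force"])
plan((.6215,.0267,.20),-8.7)
im=cv2.imread("pics/side3.png"); cv2.imwrite("pics/c8.png",cv2.resize(im[100:260,300:460],None,fx=3.7,fy=3.7,interpolation=cv2.INTER_CUBIC))
```

```text
t 14.47 pos [0.6232 0.027  0.2023] yaw -8.73 tiltz [-0.0012  0.0007 -1.    ] delta cm [-0.16  0.06  0.23] turn -0.027226573499206097
[0.6241 0.0267 0.2032] [ 1.0274 -1.0713 -4.7577]
[0.6245 0.0265 0.2036] [-0.2517 -0.3521 -4.2809]
[0.6247 0.0263 0.2037] [-0.3717  0.4524 -5.5853]
[0.6246 0.0262 0.2037] [-0.3237 -0.2966 -4.7682]
t 14.67 pos [0.6246 0.0262 0.2037] yaw -8.81 tiltz [ 0.0026  0.0004 -1.    ] delta cm [-0.31 -0.    0.37] turn -0.11273053469037109
```

View pics/c8.png

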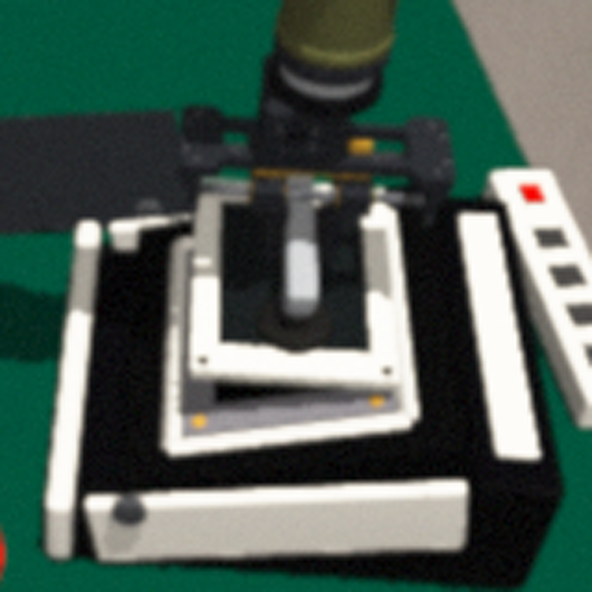

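View pics/wrist3.png

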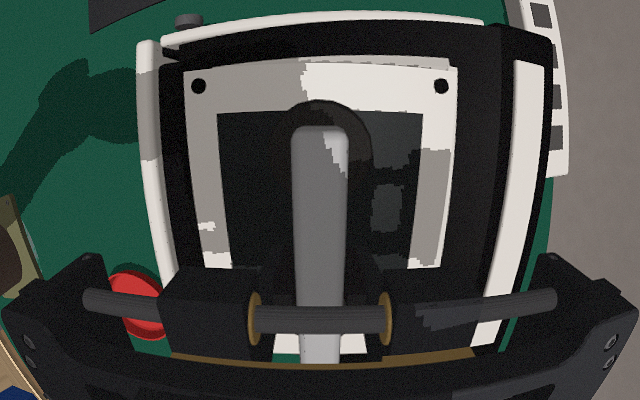

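Run:
```python
from h import *
s=r.get_state(); R=Ro.from_quat(s["eef_rot"]).as_matrix()
for x in(-.066,.066): print(proj("side",s["tool_pos"]+R@np.array([x,.0911,.032])))
t=vision.snapshot("top"); cv2.imwrite("pics/c9.png",cv2.resize(t[60:240,230:390],None,fx=3.7,fy=3.3,interpolation=cv2.INTER_CUBIC))
plan((.6215,.0267,.20),-8.7)
```

```text
[354.473 195.886]
[404.3899 198.8422]
t 14.72 pos [0.6245 0.0261 0.2035] yaw -8.82 tiltz [ 0.0023  0.0004 -1.    ] delta cm [-0.3  -0.01  0.35] turn -0.1237767560486418
```

View pics/c9.png

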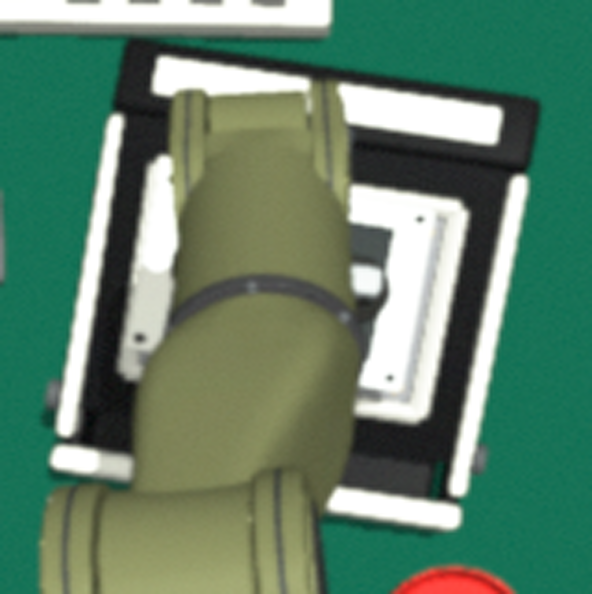

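Run:
```python
from h import *
t=vision.snapshot("top"); s_=vision.snapshot("side"); s=r.get_state(); R=Ro.from_quat(s["eef_rot"]).as_matrix()
def cen(im,u,v,k=3):
    g=im.min(2).astype(float)
    for _ in range(3):
        a,b=int(round(u)),int(round(v)); yy,xx=np.mgrid[b-k+1:b+k,a-k+1:a+k]; p=g[yy,xx]; w=np.clip(np.percentile(p,70)-25-p,0,None); u,v=(w*xx).sum()/w.sum(),(w*yy).sum()/w.sum()
    return u,v
T=[cen(t,343.5,126.1),cen(t,335.4,174.5),cen(t,267.6,162.1)]
S=[cen(s_,404.6,200.3),cen(s_,354.9,197.3)]
L=[(.066,.0911,.032),(-.066,.0911,.032),(-.066,-.0911,.032)]
for i in range(3):
    P=s["tool_pos"]+R@np.array(L[i]); print("pred",P,proj("top",P),T[i])
    if i<2: print(proj("side",P),S[i],tri([ray("top",T[i]),ray("side",S[i])]))
print(s["tool_pos"])
```

```text
pred [ 0.6754 -0.0742  0.1711] [345.1669 126.392 ] (np.float64(343.13157894736844), np.float64(126.0))
[404.1866 199.0867] (np.float64(403.895585143658), np.float64(200.1990189208129)) (array([ 0.6782, -0.0691,  0.1611]), np.float64(0.0005952148199311897))
pred [ 0.545  -0.0539  0.171 ] [336.9015 174.7907] (np.float64(334.90715502555366), np.float64(174.1524701873935))
[354.2891 196.0775] (np.float64(354.3651079136691), np.float64(197.06744604316546)) (array([ 0.5473, -0.0488,  0.1615]), np.float64(0.0006015792424760788))
pred [0.573  0.1261 0.171 ] [269.3088 163.2562] (np.float64(267.25784313725495), np.float64(162.0171568627451))
[0.6242 0.026  0.2031]
```

```bash
cat > fitp.py <<'E'
from h import *
from scipy.optimize import least_squares
# panel frame aligned with tool: X=tool x, Y=tool y, Z=tool z(down). origin bar centre; dots at (+-.066,+-.0912,+.0405)
D=lambda a,b:np.array([a*.066,b*.0912,.0410])
def fitpanel(obs,s,c,verbose=True):
    R=Ro.from_quat(s["eef_rot"]).as_matrix(); p=s["tool_pos"]
    C={k:cam(k) for k in("top","side")}; C["wrist"]=c
    sc={"top":1.,"side":1.,"wrist":.6}
    def pose(v): return Ro.from_rotvec(v[:3]).as_matrix(), v[3:]+np.array([0,0,-.0086])
    def f(v):
        Q,t=pose(v); e=[]
        for n,a,b,uv in obs: e+=list((proj(n,p+R@(Q@D(a,b)+t),C[n])-uv)*sc[n])
        return np.r_[e, v[3:]/.0015, v[0]*0]
    o=least_squares(f,np.zeros(6)); 
    print("rot deg (tool axes)",np.degrees(o.x[:3]),"shift mm",o.x[3:]*1000,"cost",o.cost)
    print("res",o.fun[:2*len(obs)].round(1))
    return o.x
def cen(im,u,v,k=3):
    g=im.min(2).astype(float)
    for _ in range(3):
        a,b=int(round(u)),int(round(v)); yy,xx=np.mgrid[b-k+1:b+k,a-k+1:a+k]; p=g[yy,xx]; w=np.clip(np.percentile(p,70)-25-p,0,None); u,v=(w*xx).sum()/w.sum(),(w*yy).sum()/w.sum()
    return np.array((u,v))
E
python3 - <<'E'
from fitp import *
t=vision.snapshot("top"); s_=vision.snapshot("side"); s=r.get_state(); c=cam("wrist"); w=vision.snapshot("wrist")
obs=[("top",1,1,cen(t,343.5,126.1)),("top",-1,1,cen(t,335.4,174.5)),("top",-1,-1,cen(t,267.6,162.1)),
("side",1,1,cen(s_,404.6,200.3)),("side",-1,1,cen(s_,354.9,197.3)),("wrist",-1,-1,cen(w,198,86,9)),("wrist",1,-1,cen(w,441,86,9))]
for o in obs: print(o)
fitpanel(obs,s,c); print(s["tool_pos"],s["contact_force"],s["moment"])
E
```

```text
('top', 1, 1, array([343.2054, 126.3661]))
('top', -1, 1, array([334.7947, 174.3127]))
('top', -1, -1, array([267.3668, 162.1195]))
('side', 1, 1, array([403.8723, 200.2204]))
('side', -1, 1, array([354.2519, 197.2023]))
('wrist', -1, -1, array([198.0753,  85.557 ]))
('wrist', 1, -1, array([440.7114,  85.4652]))
rot deg (tool axes) [ 3.3398  0.0597 -0.0186] shift mm [ 0.5021 -0.9358  0.9207] cost 1.790564298421697
res [ 0.6  0.3  0.8  0.5  0.6  0.6 -0.1 -0.3 -0.  -0.3 -0.3 -0.1  0.5 -0.1]
[0.6239 0.026  0.2027] [ 0.1344 -0.5355 -5.6393] [-0.1514  0.1365  0.0217]
```

Call:
send_rows(
  series=[
    {"delta_pos": [-0.25,0.1,0.4],"turn": 0,"jaw": 1},
    {"delta_pos": [-0.25,0.1,0.8],"turn": 0,"jaw": 1},
    {"delta_pos": [-0.25,0.1,1.2],"turn": 0,"jaw": 1},
    {"delta_pos": [-0.25,0.1,1.4],"turn": 0,"jaw": 1},
    {"delta_pos": [-0.25,0.1,1.4],"turn": 0,"jaw": 1},
    {"delta_pos": [-0.25,0.1,1.4],"turn": 0,"jaw": 1},
  ],
  force=10,
)

```text
clock: 15.47
tool_pos: [0.621, 0.0254, 0.188]
eef_rot: [0.997, -0.077, -0.0, 0.0]
contact_force: [0.4, -1.0, -5.3]
opening: 0.25
```

Run:
```python
from h import *
plan((.6215,.0255,.181),-8.7); s=r.get_state(); print(s["opening"]*88,s["contact_force"],s["moment"])
im=vision.snapshot("side"); cv2.imwrite("pics/side4.png",im); cv2.imwrite("pics/c10.png",cv2.resize(im[100:260,300:460],None,fx=3.7,fy=3.7,interpolation=cv2.INTER_CUBIC))
plan((.6215,.0255,.181),-8.7)
```

```text
t 15.47 pos [0.621  0.0254 0.188 ] yaw -8.83 tiltz [-0.0005  0.     -1.    ] delta cm [ 0.04 -0.02  0.7 ] turn -0.1256249694571352
21.96692900724217 [ 0.3802 -0.9744 -5.3089] [-0.0713  0.0803 -0.029 ]
t 15.52 pos [0.6212 0.0253 0.1882] yaw -8.83 tiltz [-0.     -0.0001 -1.    ] delta cm [ 0.03 -0.03  0.72] turn -0.13351472371135742
```

View pics/c10.png

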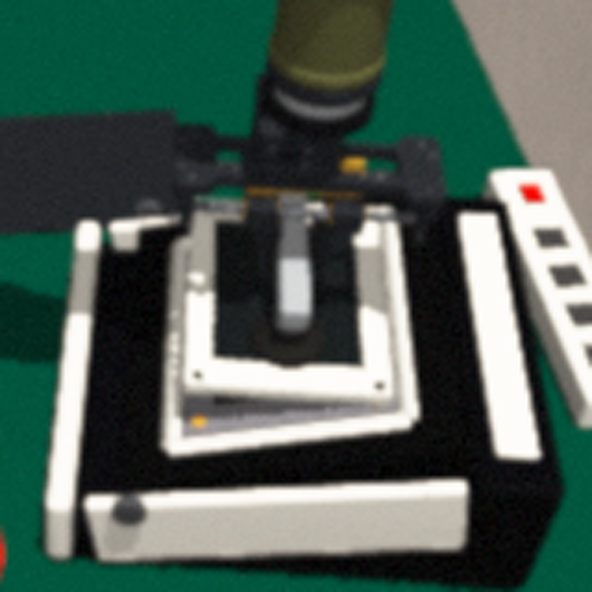

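Call:
send_rows(
  series=[
    {"delta_pos": [0,0,0.2],"turn": 0,"jaw": 1},
    {"delta_pos": [0,0,0.4],"turn": 0,"jaw": 1},
    {"delta_pos": [0,0,0.5],"turn": 0,"jaw": 1},
    {"delta_pos": [0,0,0.5],"turn": 0,"jaw": 1},
  ],
)

```text
clock: 15.85
tool_pos: [0.6208, 0.0258, 0.1834]
eef_rot: [0.997, -0.077, -0.0, -0.0]
contact_force: [-3.3, 1.2, -0.7]
opening: 0.247
```

Run:
```python
from h import *
plan((.6215,.0255,.181),-8.7); s=r.get_state(); print(s["opening"]*88,s["contact_force"],s["moment"])
```

```text
t 15.85 pos [0.6208 0.0258 0.1834] yaw -8.81 tiltz [-0.0006  0.0006 -1.    ] delta cm [0.07 0.02 0.24] turn -0.11133217786348837
21.760447386646952 [-3.2599  1.2062 -0.6947] [ 0.1624  0.4443 -0.019 ]
```

Call:
send_rows(
  series=[
    {"delta_pos": [-0.08,0,0.13],"turn": 0,"jaw": 1},
    {"delta_pos": [-0.16,0,0.27],"turn": 0,"jaw": 1},
    {"delta_pos": [-0.24,0,0.4],"turn": 0,"jaw": 1},
    {"delta_pos": [-0.32,0,0.54],"turn": 0,"jaw": 1},
    {"delta_pos": [-0.32,0,0.54],"turn": 0,"jaw": 1},
  ],
)

```text
clock: 16.27
tool_pos: [0.6181, 0.0262, 0.1777]
eef_rot: [0.997, -0.077, 0.0, -0.0]
contact_force: [-1.6, 1.8, -1.5]
opening: 0.255
```

Run:
```python
from h import *
s=r.get_state(); print(s["opening"]*88,s["contact_force"],s["moment"])
im=vision.snapshot("side"); cv2.imwrite("pics/c11.png",cv2.resize(im[100:260,300:460],None,fx=3.7,fy=3.7,interpolation=cv2.INTER_CUBIC))
s=r.get_state(); print(s["opening"]*88,s["contact_force"],s["moment"])
plan((.6215,.0255,.181),-8.7)
```

```text
22.417318174824025 [-1.5538  1.7735 -1.516 ] [0.3522 0.0709 0.0185]
22.19528116842109 [-0.8546  2.3356 -0.6488] [0.3258 0.0998 0.0095]
t 16.32 pos [0.6181 0.0261 0.1778] yaw -8.82 tiltz [ 0.0004  0.0004 -1.    ] delta cm [ 0.34  0.01 -0.32] turn -0.11799402223860511
```

View pics/c11.png

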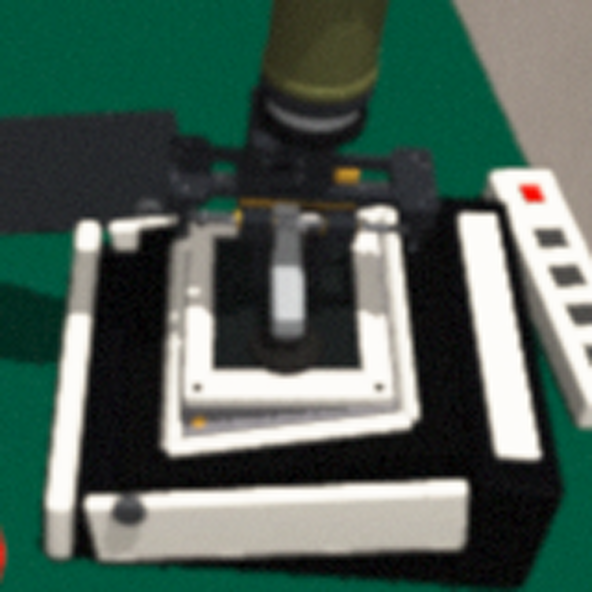

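Call:
send_rows(
  series=[
    {"delta_pos": [-0.08,0,0.13],"turn": 0,"jaw": 1},
    {"delta_pos": [-0.16,0,0.27],"turn": 0,"jaw": 1},
    {"delta_pos": [-0.24,0,0.4],"turn": 0,"jaw": 1},
    {"delta_pos": [-0.32,0,0.54],"turn": 0,"jaw": 1},
    {"delta_pos": [-0.32,0,0.54],"turn": 0,"jaw": 1},
  ],
)

```text
clock: 16.73
tool_pos: [0.6153, 0.0261, 0.1724]
eef_rot: [0.997, -0.077, 0.001, 0.0]
contact_force: [0.8, 1.3, -1.6]
opening: 0.261
```

Run:
```python
from h import *
s=r.get_state(); print(s["opening"]*88,s["contact_force"],s["moment"])
im=vision.snapshot("side"); cv2.imwrite("pics/c12.png",cv2.resize(im[100:260,300:460],None,fx=3.7,fy=3.7,interpolation=cv2.INTER_CUBIC))
s=r.get_state(); print(s["opening"]*88,s["contact_force"],s["moment"])
plan((.6215,.0255,.181),-8.7)
w=vision.snapshot("wrist");cv2.imwrite("pics/w15.png",w)
```

```text
22.959081734054163 [ 0.8201  1.2555 -1.6291] [ 0.0908 -0.407   0.047 ]
23.14683039358656 [ 1.3302  1.1888 -1.1936] [ 0.0687 -0.4423  0.0347]
t 16.78 pos [0.6153 0.026  0.1725] yaw -8.84 tiltz [ 0.0011 -0.0004 -1.    ] delta cm [ 0.62 -0.05 -0.85] turn -0.13597866348126786
```

View pics/c12.png

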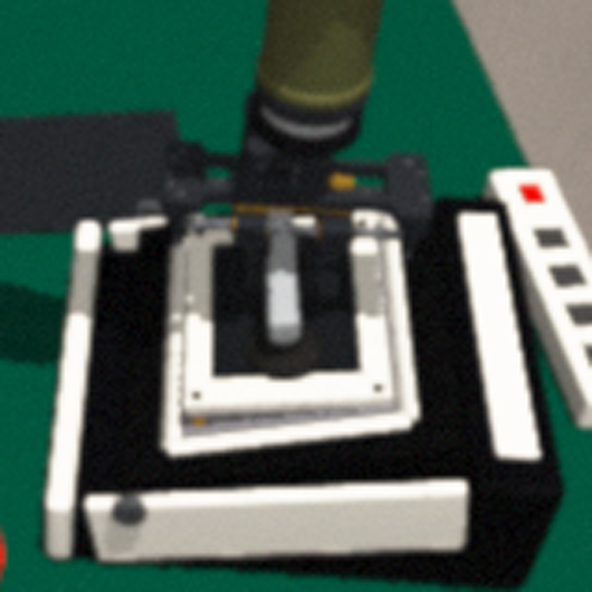

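View pics/w15.png

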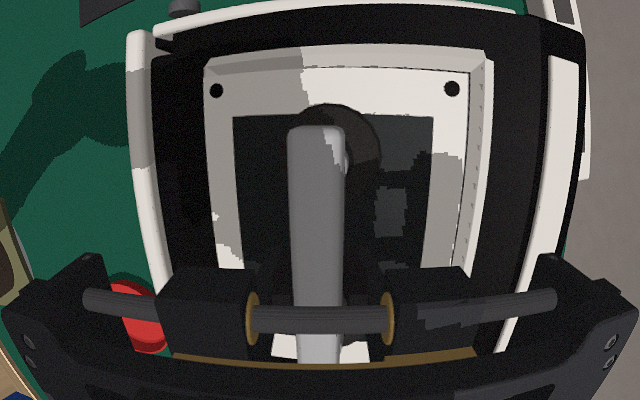

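Call:
send_rows(
  series=[
    {"delta_pos": [-0.06,0,0.14],"turn": 0,"jaw": 1},
    {"delta_pos": [-0.12,0,0.28],"turn": 0,"jaw": 1},
    {"delta_pos": [-0.18,0,0.42],"turn": 0,"jaw": 1},
    {"delta_pos": [-0.24,0,0.55],"turn": 0,"jaw": 1},
    {"delta_pos": [-0.24,0,0.55],"turn": 0,"jaw": 1},
  ],
)

```text
clock: 17.25
tool_pos: [0.6126, 0.0264, 0.1669]
eef_rot: [0.997, -0.077, 0.0, 0.0]
contact_force: [1.2, -0.6, -1.5]
opening: 0.274
```

Run:
```python
from h import *
s=r.get_state(); print(s["opening"]*88,s["contact_force"],s["moment"])
im=vision.snapshot("side"); cv2.imwrite("pics/c13.png",cv2.resize(im[100:260,300:460],None,fx=3.7,fy=3.7,interpolation=cv2.INTER_CUBIC))
s=r.get_state(); print(s["opening"]*88,s["contact_force"],s["moment"])
plan((.6215,.0255,.181),-8.7)
```

```text
24.13293364747172 [ 1.186  -0.616  -1.4652] [-0.1204 -0.6248  0.0866]
23.883961504701595 [0.9583 0.1458 0.053 ] [-0.1143 -0.5086  0.0115]
t 17.3 pos [0.6127 0.0264 0.167 ] yaw -8.85 tiltz [ 0.0005 -0.0003 -1.    ] delta cm [ 0.89 -0.05 -1.4 ] turn -0.1479556184205535
```

View pics/c13.png

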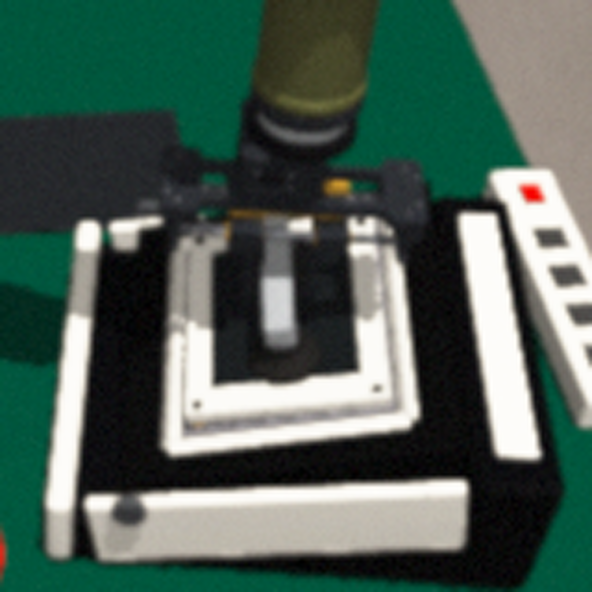

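Call:
send_rows(
  series=[
    {"delta_pos": [-0.06,0,0.14],"turn": 0,"jaw": 1},
    {"delta_pos": [-0.12,0,0.28],"turn": 0,"jaw": 1},
    {"delta_pos": [-0.18,0,0.42],"turn": 0,"jaw": 1},
    {"delta_pos": [-0.22,0,0.5],"turn": 0,"jaw": 1},
    {"delta_pos": [-0.22,0,0.5],"turn": 0,"jaw": 1},
  ],
)

```text
clock: 17.72
tool_pos: [0.61, 0.027, 0.1617]
eef_rot: [0.997, -0.077, -0.0, 0.0]
contact_force: [0.2, 0.2, -1.1]
opening: 0.284
```

Run:
```python
from h import *
s=r.get_state(); print(s["opening"]*88,s["contact_force"],s["moment"])
im=vision.snapshot("side"); cv2.imwrite("pics/side5.png",im); cv2.imwrite("pics/c14.png",cv2.resize(im[100:260,300:460],None,fx=3.7,fy=3.7,interpolation=cv2.INTER_CUBIC))
s=r.get_state(); print(s["opening"]*88,s["contact_force"],s["moment"])
plan((.6215,.0255,.181),-8.7)
w=vision.snapshot("wrist");cv2.imwrite("pics/w16.png",w)
```

```text
24.994657195729584 [ 0.245   0.1956 -1.0746] [-0.1462 -0.5294  0.0303]
24.52107192320513 [ 1.055  -1.4183 -1.4355] [-0.1908 -0.4569 -0.033 ]
t 17.77 pos [0.6101 0.027  0.1618] yaw -8.83 tiltz [-0.0004 -0.0001 -1.    ] delta cm [ 1.15 -0.03 -1.92] turn -0.13481485709516505
```

View pics/c14.png

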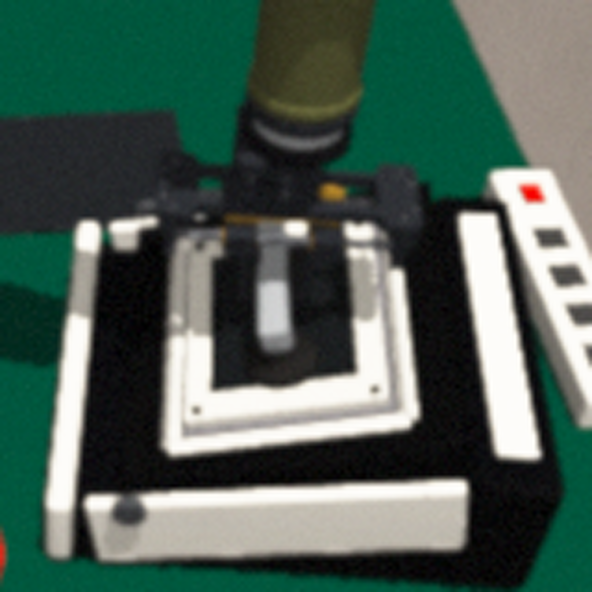

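View pics/w16.png

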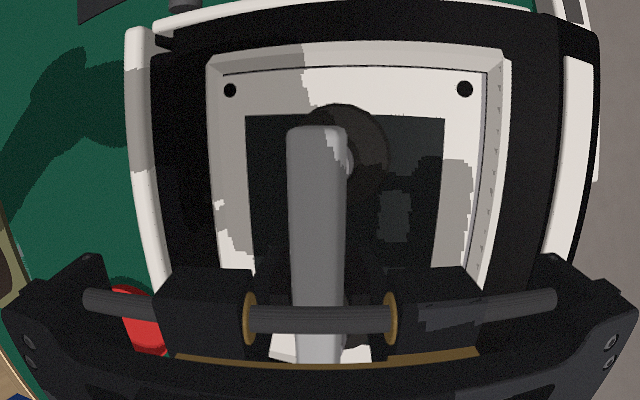

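```bash
cat > chk.py <<'E'
from fitp import *
import sys
def check(sg,wg,tg=()):
    s_=vision.snapshot("side"); s=r.get_state(); c=cam("wrist"); w=vision.snapshot("wrist"); t=vision.snapshot("top")
    obs=[]
    for a,b,u,v in sg: obs.append(("side",a,b,cen(s_,u,v)))
    for a,b,u,v in wg: obs.append(("wrist",a,b,cen(w,u,v,9)))
    for a,b,u,v in tg: obs.append(("top",a,b,cen(t,u,v)))
    for o in obs: print(o[0],o[1],o[2],o[3])
    R=Ro.from_quat(s["eef_rot"]).as_matrix(); p=s["tool_pos"]; C={"top":cam("top"),"side":cam("side"),"wrist":c}
    sc={"side":1,"top":1,"wrist":.6}
    def f(v):
        Q=Ro.from_rotvec(v[:3]).as_matrix(); t0=v[3:]+[0,0,-.0086]
        return np.r_[np.concatenate([(proj(n,p+R@(Q@D(a,b)+t0),C[n])-uv)*sc[n] for n,a,b,uv in obs]), v[3:]/.006]
    o=least_squares(f,np.zeros(6)); v=o.x; Q=Ro.from_rotvec(v[:3]).as_matrix()
    n=-(R@Q)[:,2]; bar=p+R@(v[3:]+[0,0,-.0086]); back=bar-.051*n
    N=np.array([-.2694,.0429,.9621]); S=np.array([.6253,.0261,.118]); X=np.array([.951,-.1456,.2728]); Y=np.cross(N,X)
    print("rot",np.degrees(v[:3]).round(2),"shift mm",(v[3:]*1000).round(1),"res",o.fun[:-3].round(1))
    px_=(R@Q)[:,0]
    print("normal",n,"tilt",np.arccos(n[2]),"angle to seat deg",np.degrees(np.arccos(n@N)),"yaw err",np.degrees(np.arcsin(np.clip(px_@Y,-1,1))))
    print("back in seat mm",((back-S)@X*1000).round(1),((back-S)@Y*1000).round(1),((back-S)@N*1000).round(1))
    print(s["tool_pos"],s["opening"]*88,s["contact_force"])
    cv2.imwrite("pics/top_l.png",t); return t
E
python3 - <<'E'
from chk import *
t=check([(-1,1,353.2,210.5),(1,1,401.1,205.1),(-1,-1,354.1,166.2)],[(-1,-1,230,90),(1,-1,465,89)])
cv2.imwrite("pics/c15.png",cv2.resize(t[60:240,230:390],None,fx=3.7,fy=3.3,interpolation=cv2.INTER_CUBIC))
E
```

```text
side -1 1 [352.6131 210.4511]
side 1 1 [400.8437 204.7898]
side -1 -1 [353.6978 165.6269]
wrist -1 -1 [229.317   89.8804]
wrist 1 -1 [464.1894  88.3646]
rot [-0.01 14.78 -0.34] shift mm [ 0.6 -1.2  0.7] res [-0.  -0.1  0.   0.1 -0.5  0.4 -0.1 -0.   0.2 -0. ]
normal [-0.2517  0.0388  0.967 ] tilt 0.2575040198947322 angle to seat deg 0.9949461168301136 yaw err 0.2184759806163444
back in seat mm -0.9 -0.3 2.9
[0.6101 0.027  0.1619] 24.659495302447688 [ 3.0476 -0.8871 -0.8851]
```

View pics/c15.png

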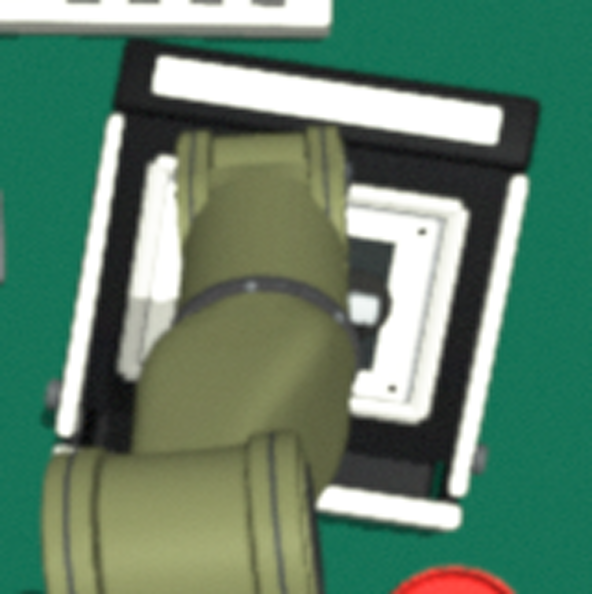

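Call:
send_rows(
  series=[
    {"delta_pos": [-0.03,0,0.08],"turn": 0,"jaw": 1},
    {"delta_pos": [-0.05,0,0.15],"turn": 0,"jaw": 1},
    {"delta_pos": [-0.06,0,0.2],"turn": 0,"jaw": 1},
    {"delta_pos": [-0.06,0,0.2],"turn": 0,"jaw": 1},
  ],
)

```text
clock: 18.3
tool_pos: [0.6097, 0.027, 0.1605]
eef_rot: [0.997, -0.077, 0.0, -0.0]
contact_force: [-0.0, -0.2, 4.3]
opening: 0.282
```

Run:
```python
from chk import *
t=check([(-1,1,353.2,210.5),(1,1,401.1,205.1),(-1,-1,354.1,166.2)],[(-1,-1,230,90),(1,-1,465,89)])
print(r.get_state()["contact_force"],r.get_state()["moment"])
```

```text
side -1 1 [352.5995 210.9913]
side 1 1 [400.6795 204.9779]
side -1 -1 [354.0638 166.234 ]
wrist -1 -1 [230.6984  89.7992]
wrist 1 -1 [465.6529  88.5014]
rot [ 0.06 15.58 -0.27] shift mm [ 0.5 -1.1  0.7] res [-0.  -0.1  0.1  0.1 -0.7  0.3  0.  -0.   0.2  0. ]
normal [-0.266   0.0396  0.9632] tilt 0.2722562501869249 angle to seat deg nan yaw err 0.1344786289775971
back in seat mm -1.0 -0.3 1.6
[0.6097 0.027  0.1605] 25.026520814284183 [-0.4696 -0.452   5.3113]
[-0.9806 -1.1314  5.7846] [-0.1795 -0.0927 -0.0195]chk.py:20: RuntimeWarning: invalid value encountered in arccos
  print("normal",n,"tilt",np.arccos(n[2]),"angle to seat deg",np.degrees(np.arccos(n@N)),"yaw err",np.degrees(np.arcsin(np.clip(px_@Y,-1,1))))
```

Call:
send_rows(
  series=[
    {"delta_pos": [0,0,0],"turn": 0,"jaw": 1},
    {"delta_pos": [0,0,0],"turn": 0,"jaw": 1},
    {"delta_pos": [0.01,0,0.04],"turn": 0,"jaw": 1},
    {"delta_pos": [0.01,0,0.04],"turn": 0,"jaw": 1},
    {"delta_pos": [0.01,0,0.04],"turn": 0,"jaw": 1},
  ],
  force=22,
)

```text
clock: 18.87
tool_pos: [0.6097, 0.027, 0.1605]
eef_rot: [0.997, -0.077, 0.0, -0.0]
contact_force: [-1.6, -0.3, 9.2]
opening: 0.272
```

Run:
```python
from chk import *
F=[]
for i in range(4): vision.snapshot("side"); s=r.get_state(); F.append(np.r_[s["contact_force"],s["moment"]])
print(np.mean(F,0))
t=check([(-1,1,353.2,210.5),(1,1,401.1,205.1),(-1,-1,354.1,166.2)],[(-1,-1,230,90),(1,-1,465,89)])
```

```text
[-1.7706 -0.5602  8.4844 -0.2587  0.0019  0.0353]
side -1 1 [352.5756 210.9706]
side 1 1 [400.6658 204.9973]
side -1 -1 [353.5208 166.6177]
wrist -1 -1 [230.7532  89.8078]
wrist 1 -1 [465.6149  88.407 ]
rot [ 0.03 15.85 -0.3 ] shift mm [ 0.1 -1.1  0.8] res [-0.  -0.   0.  -0.  -0.2 -0.   0.   0.   0.1  0. ]
normal [-0.2703  0.0406  0.9619] tilt 0.2768857762837225 angle to seat deg nan yaw err 0.16188237776204226
back in seat mm -1.1 -0.3 1.6
[0.6097 0.0271 0.1605] 24.79891718726207 [-2.3454 -0.6122  8.2841]chk.py:20: RuntimeWarning: invalid value encountered in arccos
  print("normal",n,"tilt",np.arccos(n[2]),"angle to seat deg",np.degrees(np.arccos(n@N)),"yaw err",np.degrees(np.arcsin(np.clip(px_@Y,-1,1))))
```

Call:
send_rows(
  series=[
    {"delta_pos": [0,0,0.02],"turn": 0,"jaw": 1},
    {"delta_pos": [0,0,0.02],"turn": 0,"jaw": 1},
    {"delta_pos": [0,0,0.02],"turn": 0,"jaw": 1},
    {"delta_pos": [0,0,0.02],"turn": 0,"jaw": 1},
    {"delta_pos": [0,0,0.02],"turn": 0,"jaw": 1},
    {"delta_pos": [0,0,0.02],"turn": 0,"jaw": 1},
  ],
)

```text
clock: 19.72
tool_pos: [0.6097, 0.027, 0.1604]
eef_rot: [0.997, -0.077, 0.0, -0.0]
contact_force: [-3.1, -1.0, 9.9]
opening: 0.279
```

Run:
```python
from dots import *
F=[]
for i in range(8): im=vision.snapshot(("side","wrist","top")[i%3]); cv2.imwrite(f"pics/z{i%3}.png",im); s=r.get_state(); F.append(np.r_[s["contact_force"],s["moment"]])
print(np.mean(F,0),np.mean(F,0)[:3]@[-.2694,.0429,.9621],s["opening"]*88,s["clock"],s["tool_pos"])
a=cv2.imread("pics/z0.png")
cv2.imwrite("pics/z.png",np.hstack([cv2.resize(a[100:260,300:460],(390,390),interpolation=cv2.INTER_CUBIC),cv2.resize(a[280:400,270:400],(390,390),interpolation=cv2.INTER_CUBIC)]))
```

```text
[-2.7405 -0.5692  9.659  -0.2621  0.117   0.0247] 10.006820488359295 24.910940152071486 20.1167 [0.6097 0.027  0.1605]
```

View pics/z.png

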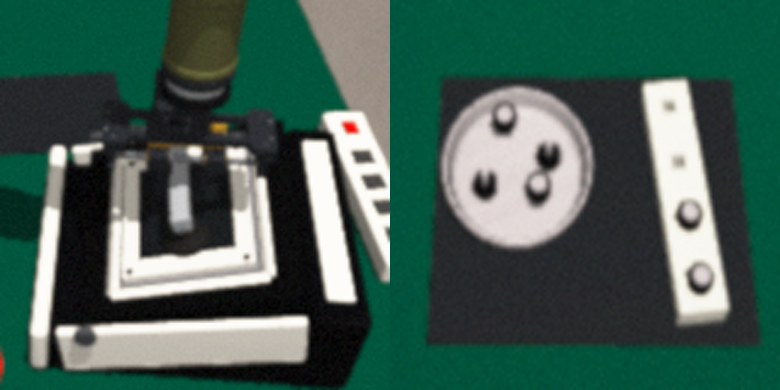

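View pics/z1.png

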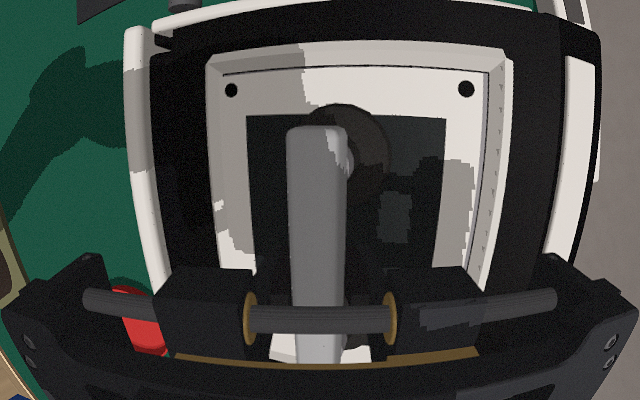

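```bash
python3 -c "
from plant import order,r
print(order.finish_job()); print(r.get_state()['contact_force'])"
```

```text
the job is handed in; nothing more can be done
None
the job is handed in; nothing more can be done
```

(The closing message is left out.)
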